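# Load lopsided castings into a keeper cradle

### The job

Stand the red tin that was left in the blue transport cradle on a free spot of the bench, pull the sliding keeper of the cradle fully open, lay every grey lever casting that is on the bench into a bay of its own there with the red head at the keeper end, and then push the keeper fully shut over the heads. The castings are oiled and cored inside, so each one's balance point may lie well away from its middle, towards either end, and cannot be seen; find it with a trial lift of no more than a few centimetres and shift the grip until it hangs level before carrying it, and never let it tip while it is up. Handle the castings gently: hold them lightly (no more than about 30 N of grip), set them down softly, and leave the jar, the tape roll and the stone where they are.

Things in the scene. Friction and masses are not known exactly. Their poses are not given: they have to be found in the camera images.
- cradle: Fixed transport cradle: plywood base 264 x 224 x 10 mm with two blue combs and an aluminium sliding keeper. Origin on the bench under the middle of the bays (base reaches 97 mm behind it, 167 mm ahead); x points along the bays to the keeper (away from the robot, at most 0.12 rad askew), y left. Side walls at y = +/-105 mm run from x = 72 to 166 mm, 76 mm high.
- bay_1 (a point): Where the middle of a casting lying properly in the right-hand bay comes to be (48 mm above the bench); axes as the cradle's. Combs cross the bays 75 mm behind and 84 mm ahead of it (each 12 mm thick), with notches 30 mm wide, floor at z = 34 mm, between posts 10 mm wide with round tops at z = 52 mm. Between the combs the bay is open down to the base (z = 10 mm).
- bay_2 (a point): The same for the middle bay, 70 mm to the left of bay_1
- bay_3 (a point): The same for the left-hand bay, 70 mm to the left of bay_2
- keeper (a joint): Slide of the keeper, m: 0 = fully shut (its plate covers the heads, from 71 to 120 mm ahead of the bays' middle, underside at z = 67 mm, 5 mm above the castings' tops), 0.045 = fully open (moved along cradle +x, away from the robot). Drags with about 2 N and stays where it is left; starts shut or up to 15 mm open. While shut it blocks the bays.
- keeper_knob (a point): Centre of the keeper's black grip block: 34 mm long along the slide, 20 mm wide (cradle y), 34 mm high (top at z = 106 mm), upright in the middle of the 212 mm wide keeper plate (plate top at z = 72 mm); axes as the cradle's. It travels with the keeper.
- casting_a_mid (a point): Geometric middle (half-way along, across and up) of a loose lever casting, a plain bar 200 mm long (x), 24 mm wide (y), 28 mm high (z), grey with dark side panels; x points to the red head end. It starts upright on the bench, head away from the robot within 0.25 rad. Absent in some starts.
- casting_b_mid (a point): Geometric middle (half-way along, across and up) of a loose lever casting, a plain bar 200 mm long (x), 24 mm wide (y), 28 mm high (z), grey with dark side panels; x points to the red head end. It starts upright on the bench, head away from the robot within 0.25 rad. Absent in some starts.
- casting_c_mid (a point): Geometric middle (half-way along, across and up) of a loose lever casting, a plain bar 200 mm long (x), 24 mm wide (y), 28 mm high (z), grey with dark side panels; x points to the red head end. It starts upright on the bench, head away from the robot within 0.25 rad. Absent in some starts.
- casting_a: The same casting, origin at the middle of its underside. About 0.82 to 0.9 kg, oiled (friction about 0.3 on anything). Its balance point lies on its long axis up to 55 mm from the middle, towards either end, different in each casting and start. Gripped lightly far from there it turns in the fingers and the heavier end hangs low.
- casting_b: The same casting, origin at the middle of its underside. About 0.82 to 0.9 kg, oiled (friction about 0.3 on anything). Its balance point lies on its long axis up to 55 mm from the middle, towards either end, different in each casting and start. Gripped lightly far from there it turns in the fingers and the heavier end hangs low.
- casting_c: The same casting, origin at the middle of its underside. About 0.82 to 0.9 kg, oiled (friction about 0.3 on anything). Its balance point lies on its long axis up to 55 mm from the middle, towards either end, different in each casting and start. Gripped lightly far from there it turns in the fingers and the heavier end hangs low.
- casting_a_head (a point): Middle of the red end face of that casting, 100 mm from its middle along its x
- casting_b_head (a point): Middle of the red end face of that casting, 100 mm from its middle along its x
- casting_c_head (a point): Middle of the red end face of that casting, 100 mm from its middle along its x
- tin_mid (a point): Middle (half-way up) of a small closed red tin, loose, about 90 g: 42 mm along its x, 60 mm along its y, 34 mm high. It starts standing on the base between the combs, its long side along the bays within 0.3 rad, in the way of one or two bays.
- tin: The same tin, origin at the middle of its underside (10 mm above the bench while it stands in the cradle)
- jar_dark: Bystander: loose dark jar with white lid, 50 x 50 x 92 mm, origin under its middle; leave alone
- tape_roll: Bystander: loose roll of cream tape lying flat, 87 mm across, 19 mm high; leave alone
- stone: Bystander: loose smooth brown stone, 38 x 52 x 27 mm; leave alone
Things that resemble listed ones, but are neither listed nor needed, are in the scene too. Leave any green or purple look-alike of the tin alone.

How it is judged:
By the outcome, as a careful person would: the job done as asked, in the order asked, and still so for the second after the job is handed in, with the robot touching nothing.
Of casting_a, casting_b, casting_c only 2 to 3 are there at a start; the rules pass over those that are not, and their reading is None.
At some moment in a run one of casting_a, casting_b, casting_c may be knocked a few centimetres aside while the robot is not near it.
It also fails if it takes over 210 s, if anything falls off the work surface, if the arm or the gripper's body presses on something with over 40 N, if the wrist force passes 120 N, or if a joint passes its speed limit or range.

### The arm

A 6-joint arm with a two-finger parallel gripper is mounted at the origin on a cart in front of the work surface, level with it; the furniture and walls round the work are solid. World frame = base frame: x ahead of the robot, y to its left, z up, the work surface at z = 0. Lengths are in m, angles in rad, forces in N, time in s.
With the tool pointing down it reaches from about 0.3 to 0.95 m from the base axis. Payload 3.1 kg.
Tool frame: the origin (TCP) lies on the front face of the gripper's body, between the roots of the fingers; the fingertips stand 73 mm ahead of it and the grasp point (between the pads) lies 54 mm ahead of it; x points along the fingers, y is the direction in which the jaws open and shut, and the axes are right-handed (so a half turn about x gives the same grasp; the last joint's range is limited). The gripper opens to 85 mm and grips with 20 to 120 N. Pads are 22 mm wide; open, the fingers measure 114 mm over their backs; the gripper's body (76 mm by 85 mm) begins 54 mm behind the grasp point. The pads swing forward as they close: fully open they stand 13 mm farther back than shut.
Start: joints at [1.176, 0.308, 1.634, -0, 1.2, -0.07], TCP at [0.199, 0.592, 0.304] pointing down, gripper open.
Joint ranges: [-3.06, 3.06], [-0.79, 1.96], [0.05, 2.63], [-1.19, 4.34], [0.05, 2.64], [-2.94, 2.94]. Speed limits (rad/s): [2.79, 2.79, 3.14, 3.14, 3.14, 3.14].

### API

Orientations are given as a rotation vector (axis times angle).
In Python, from plant import env gives the robot as it stands. The module is installed in compiled form; this text tells all that it offers.
- The arm moves only by the tool servo_tool, never from a script. Its arguments are lists of equal length, an entry for each row: "claw": the gripper's target within -1 to 1 (fully open at 1, half-way at 0, shut at -1); "slide": the shift along the tool's x, y, z in mm, a list of three; "rot": the turn, a rotation vector about the tool's x, y, z in rad, a list of three. In form: {"claw": [claw, ...], "slide": [[tx, ty, tz], ...], "rot": [[rx, ry, rz], ...]}. A call has 1 to 10 rows; each row shifts and turns the commanded pose from where the row before left it, along the tool's axes as they then stand; what a row does not reach is not made up. A row lasts 1/8 s, in which the tool goes at most 62.5 mm and 10.7 degrees, less where a joint would pass 70% of its speed; a pose out of reach is approached as far as the arm can. A call with a gripper value outside its range is refused whole. The fingers move at their own pace and stop on an object; "force" is the grip in N (left out, the last holds). Time passes only in rows, so rows that do not move let the fingers close. It gives the time, the measured TCP pose, the force and the opening at its end, in the units of the state.
- env.get_obs(): the state, without advancing time (a new reading comes with each control period).
- env.snapshot(name): name is "scene" or "top" or "wrist"; returns a dict with "frame" (480x640x3 uint8, red, green, blue), "vertical_fov" (degrees; the focal length in pixels is half the picture's height over the tangent of half this angle, whatever the lens; pixels are square), "cx", "cy" (the principal point, pixels), "dist_coeffs" ([k1, k2, p1, p2, k3] as OpenCV has them; the pictures are not rectified), "origin" and "rotation" of the camera in the world. Camera axes: x right, y up, looking along -z (the intrinsics and any distortion apply to the point x, -y, -z); pixel columns grow to the right and rows downward; lengths in m; the calibration is good to about 2 mm. A picture is of the moment at which its call begins. There is no depth.
- env.job_done(): hands the job in, once; it reports no verdict.
Trained networks look in a picture, given as the dict that the camera call returned (one of the last four; its "shot" number tells which), for a name from the list of things; names that differ only in an ending like _2 or _b are one class to them, and where a whole thing is asked for, a point or a joint stands for the part that bears it (a point fixed in the world has none). Each returns a list of dicts, best first, with "score" (0 to 1); they miss things now and then, are a little off and sometimes report something else, mostly with a low value. They report only what shows in the picture. A call takes as long as a camera call. They do not tell look-alikes from the thing itself.
- env.search_frame(picture, label): "centre" ([x, y, z] in m, in world coordinates, good to about 4 mm: the middle of the surface that is visible of it).
The state is a dict: "time": time; "qpos": joint angles; "qvel": joint speeds; "joint_efforts": joint torques, N m; "eef_pos": TCP position; "tool_rot": TCP orientation; "contact_force": force on the tool from outside, world axes, zero at the start; "wrist_torque": the same for the moment, N m; "opening": opening from 0.0 (shut) to 1.0 (fully open).
Only numpy, scipy, OpenCV 4.12 (cv2) and the standard library are available. Lean on these libraries where they do the work, as an engineer would, in place of code of your own. Each camera call takes 0.05 s, during which the arm holds its last target.

## Working session

There is one attempt and no reset: what is moved stays moved. The work goes in short steps, Python scripts to look and compute and a tool call to move; the robot and the scene stay as the last step left them, time stands still between calls to the robot, and variables do not carry over. Pictures are saved under pics/ and viewed, and the job is handed in when it is done.

Besides the shell and the picture viewer there is one more tool, called after "Request:" as name(argument=value, ...) on one line, values as JSON. servo_tool: Moves the arm, as the interface text tells. Its arguments: {"type":"object","properties":{"claw":{"type":"array","items":{"type":"number"}},"slide":{"type":"array","items":{"type":"array","items":{"type":"number"}}},"rot":{"type":"array","items":{"type":"array","items":{"type":"number"}}},"force":{"type":"number"}},"required":["claw","slide","rot"]}

```bash
mkdir -p pics; ls; cat > h.py <<'E'
import numpy as np, cv2, pickle
from plant import env
def cam(p):
    f=240/np.tan(np.radians(p['vertical_fov'])/2)
    K=np.array([[f,0,p['cx']],[0,f,p['cy']],[0,0,1]]); return K,np.array(p['dist_coeffs'],float)
def RT(p):
    R=np.array(p['rotation'],float)
    if R.shape!=(3,3): R=cv2.Rodrigues(R)[0]
    return R,np.array(p['origin'],float)
def ray(p,uv):
    K,d=cam(p);R,o=RT(p)
    n=cv2.undistortPoints(np.array(uv,float).reshape(-1,1,2),K,d).reshape(-1,2)
    v=np.c_[n[:,0],-n[:,1],-np.ones(len(n))]@R.T
    return o,v
def atz(p,uv,z):
    o,v=ray(p,uv); t=(z-o[2])/v[:,2]; return o+v*t[:,None]
def proj(p,X):
    K,d=cam(p);R,o=RT(p)
    c=(np.array(X,float).reshape(-1,3)-o)@R; c=c*[1,-1,-1]
    return cv2.projectPoints(c,np.zeros(3),np.zeros(3),K,d)[0].reshape(-1,2)
def snap(name,fn):
    p=env.snapshot(name); cv2.imwrite('pics/'+fn,cv2.cvtColor(p['frame'],cv2.COLOR_RGB2BGR)); pickle.dump(p,open('pics/'+fn+'.pkl','wb')); return p
def load(fn): return pickle.load(open('pics/'+fn+'.pkl','rb'))
E
python3 - <<'E'
from h import *
np.set_printoptions(precision=4,suppress=True)
o=env.get_obs(); print(o)
for n in ['scene','top','wrist']:
    p=snap(n,n+'0.png'); print(n,p['vertical_fov'],p['origin'],p['rotation'],p['dist_coeffs'])
    for l in ['cradle','keeper_knob','casting_a_mid','casting_a_head','tin_mid','bay_1','jar_dark','tape_roll','stone']:
        try:
            for r in env.search_frame(p,l): print(' ',l,np.round(r['centre'],3),round(r['score'],2),proj(p,r['centre']).round()[0])
        except Exception as e: print(l,e)
E
```

```text
pics
{'time': 0.0, 'qpos': array([ 1.1763,  0.309 ,  1.6352,  0.    ,  1.1997, -0.0697]), 'qvel': array([ 0.0002,  0.    ,  0.001 ,  0.0003, -0.0015,  0.0004]), 'joint_efforts': array([ -0.0009, -41.5273, -27.6654,  -0.0001,   0.0104,  -0.    ]), 'eef_pos': array([0.1992, 0.5917, 0.3026]), 'tool_rot': array([ 0.2532,  1.5563, -0.2567]), 'contact_force': array([ 0.6129, -0.3102, -0.4379]), 'wrist_torque': array([ 0.029 , -0.0327, -0.0582]), 'opening': 0.999847923143757}
scene 54.99122921875547 [ 0.0276 -0.0921  0.8221] [ 0.6152 -0.3342 -0.9416] [0.0121 0.     0.     0.     0.    ]
  cradle [0.526 0.074 0.013] 0.61 [387. 288.]
  keeper_knob [0.59  0.07  0.074] 0.7 [407. 250.]
  keeper_knob [0.358 0.165 0.021] 0.39 [303. 325.]
  keeper_knob [0.525 0.07  0.012] 0.25 [388. 289.]
  casting_a_mid [0.466 0.287 0.029] 0.81 [285. 256.]
  casting_a_head [0.464 0.287 0.027] 0.6 [285. 257.]
  tin_mid [0.479 0.049 0.042] 0.76 [388. 303.]
  tin_mid [0.721 0.091 0.03 ] 0.71 [423. 219.]
  tin_mid [0.61  0.492 0.031] 0.7 [253. 178.]
  bay_1 [0.526 0.077 0.012] 0.67 [385. 287.]
  jar_dark [0.722 0.255 
[... 808 characters left out ...]
6. 178.]
  jar_dark [0.722 0.266 0.092] 0.62 [304. 151.]
  tape_roll [0.69  0.374 0.016] 0.79 [254. 178.]
  tape_roll [0.483 0.055 0.042] 0.54 [412. 275.]
  tape_roll [0.728 0.265 0.089] 0.24 [305. 149.]
  stone [0.36  0.172 0.026] 0.81 [354. 338.]
  stone [0.475 0.29  0.031] 0.35 [293. 280.]
  stone [0.588 0.087 0.07 ] 0.22 [397. 221.]
wrist 67.39057170186656 [0.1356 0.6139 0.3734] [-0.2399 -0.1707  1.2373] [-0.0088  0.      0.      0.      0.    ]
  cradle [0.435 0.188 0.005] 0.69 [ 72. 476.]
  casting_a_mid [0.394 0.27  0.026] 0.76 [105. 449.]
  casting_a_head [0.398 0.27  0.026] 0.66 [106. 452.]
  bay_1 [0.427 0.193 0.006] 0.41 [ 72. 472.]
  tape_roll [0.367 0.49  0.028] 0.74 [268. 383.]
```

View pics/top0.png

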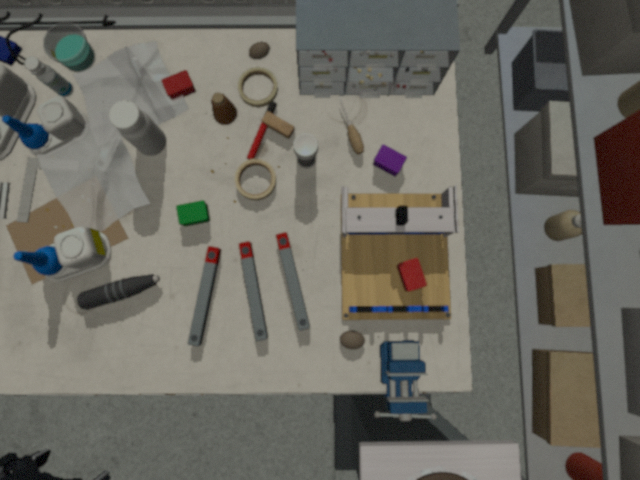

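View pics/scene0.png

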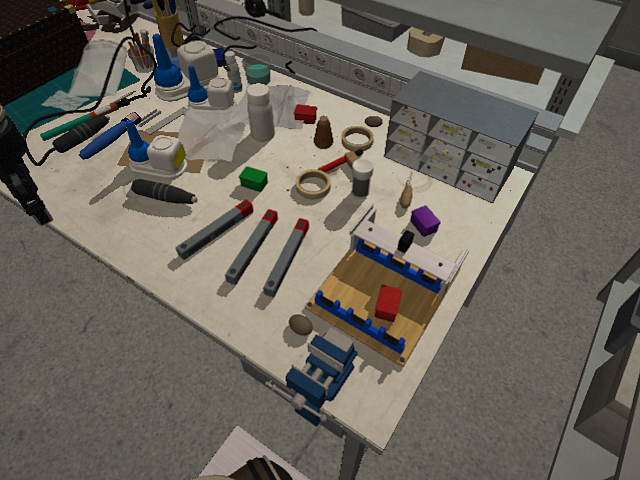

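View pics/wrist0.png

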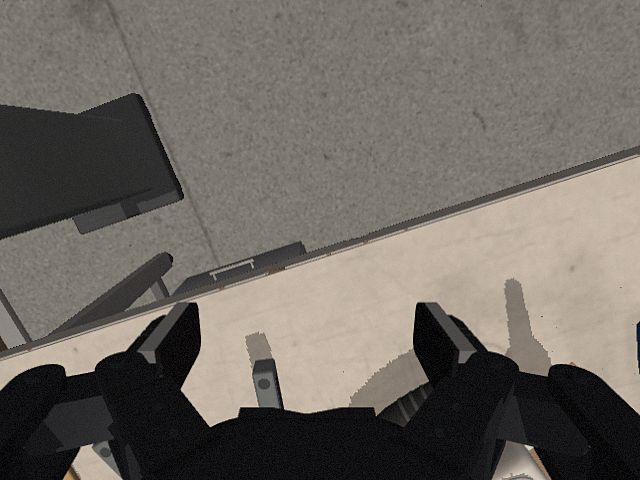

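```bash
python3 - <<'E'
from h import *
p=load('top0.png');im=cv2.imread('pics/top0.png')
c=im[175:335,330:470]; cv2.imwrite('pics/c1.png',cv2.resize(c,None,fx=3.7,fy=3.7,interpolation=cv2.INTER_CUBIC))
c=im[225:355,180:320]; cv2.imwrite('pics/c2.png',cv2.resize(c,None,fx=4.5,fy=4.5,interpolation=cv2.INTER_CUBIC))
im=cv2.imread('pics/scene0.png');c=im[195:365,300:480]; cv2.imwrite('pics/c3.png',cv2.resize(c,None,fx=3.5,fy=3.5,interpolation=cv2.INTER_CUBIC))
E
```

```text
(no output)
```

View pics/c1.png

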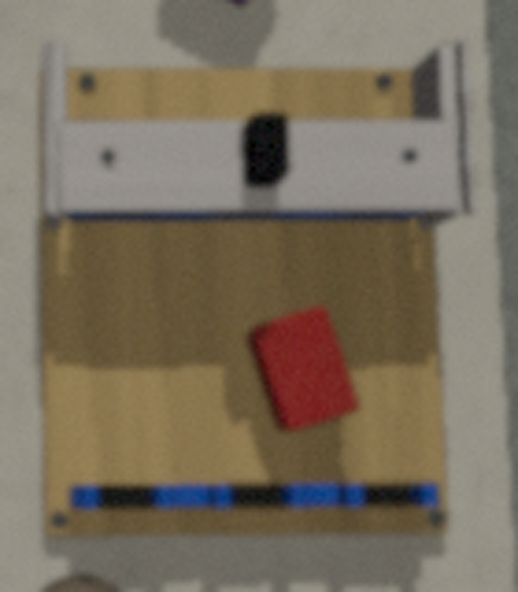

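View pics/c2.png

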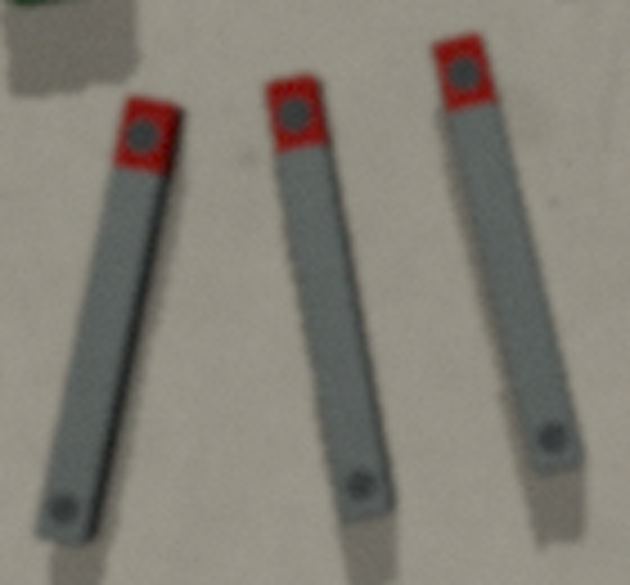

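View pics/c3.png

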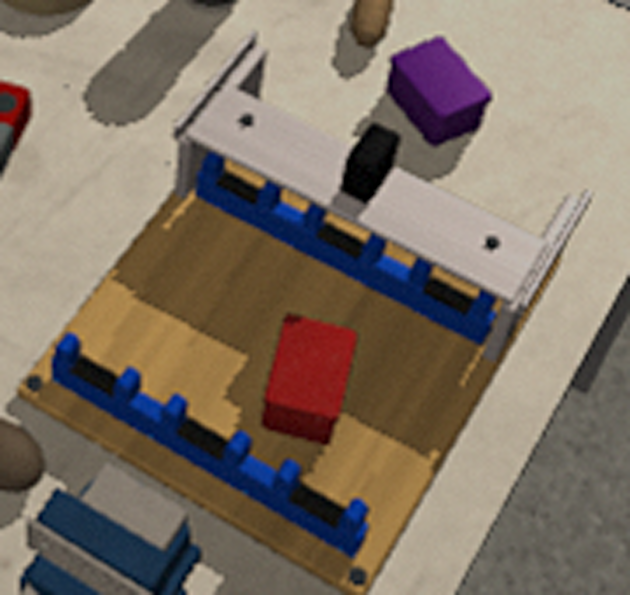

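```bash
cat > m1.py <<'E'
from h import *
np.set_printoptions(precision=4,suppress=True)
p=load('top0.png'); s=load('scene0.png')
f1=lambda a:(np.array(a,float)+.5)/3.7-.5+[330,175]
f2=lambda a:(np.array(a,float)+.5)/4.5-.5+[180,225]
f3=lambda a:(np.array(a,float)+.5)/3.5-.5+[300,195]
b=atz(p,f1([(47,532),(442,533)]),.010); print('base rear TL TR',b, np.linalg.norm(b[0]-b[1]))
b=atz(s,f3([(22,388),(362,593)]),.010); print('scene base rear',b, np.linalg.norm(b[0]-b[1]))
t=atz(p,f1([(322,305),(250,335),(287,430),(357,408)]),.044);print('tin',t,t.mean(0),[np.linalg.norm(t[i]-t[i-1]) for i in range(4)])
t=atz(s,f3([(287,316),(356,328),(331,442),(263,423)]),.044);
cs={'L':[(128,94),(184,104),(92,544),(37,537)],'M':[(266,84),(320,73),(394,508),(343,521)],'R':[(432,42),(482,33),(584,462),(533,472)]}
for k,v in cs.items():
    c=atz(p,f2(v),.028); h=(c[0]+c[1])/2; r=(c[2]+c[3])/2; d=h-r
    print(k,'head',h,'tail',r,'mid',(h+r)/2,'len',np.linalg.norm(d),'yaw',np.arctan2(d[1],d[0]),'w',np.linalg.norm(c[0]-c[1]))
k=atz(p,f1([(65,121),(455,121),(62,213),(458,212)]),.072);print('keeper plate',k)
k=atz(p,f1([(248,118),(287,115),(287,140),(246,150)]),.106);print(k)
E
python3 m1.py
```

```text
base rear TL TR [[ 0.3988  0.1925  0.01  ]
 [ 0.3962 -0.025   0.01  ]] 0.2174834827894833
scene base rear [[ 0.4006  0.1889  0.01  ]
 [ 0.3997 -0.0298  0.01  ]] 0.21868228450376873
tin [[0.5192 0.0445 0.044 ]
 [0.5033 0.0839 0.044 ]
 [0.4524 0.0658 0.044 ]
 [0.4638 0.0278 0.044 ]] [0.4847 0.0555 0.044 ] [np.float64(0.05785858462837251), np.float64(0.042538012701279264), np.float64(0.05400420031203132), np.float64(0.0396246735430621)]
L head [0.5449 0.4512 0.028 ] tail [0.3506 0.4864 0.028 ] mid [0.4477 0.4688 0.028 ] len 0.19749308869816248 yaw -0.17903200039211356 w 0.02578203724435611
M head [0.5538 0.3896 0.028 ] tail [0.3608 0.3536 0.028 ] mid [0.4573 0.3716 0.028 ] len 0.19635206889262286 yaw 0.18459035605540033 w 0.024756552287934157
R head [0.5721 0.3157 0.028 ] tail [0.3806 0.2703 0.028 ] mid [0.4764 0.293  0.028 ] len 0.19677904897065795 yaw 0.23286684589198758 w 0.02295850620823557
keeper plate [[ 0.615   0.1835  0.072 ]
 [ 0.614  -0.0239  0.072 ]
 [ 0.5658  0.1859  0.072 ]
 [ 0.565  -0.0229  0.072 ]]
[[0.6086 0.0929 0.106 ]
 [0.6101 0.0729 0.106 ]
 [0.5971 0.0734 0.106 ]
 [0.5921 0.0945 0.106 ]]
```

```bash
cat >> h.py <<'E'
def state():
    o=env.get_obs(); R=cv2.Rodrigues(np.array(o['tool_rot']))[0]; return o,R
def phi(R): return np.arctan2(R[1,1],R[0,1])
def plan(tx,ty,tz,ph):
    """shift/turn in tool axes from present pose to TCP target pointing down with jaw direction ph"""
    o,R=state(); d=(np.array([tx,ty,tz])-o['eef_pos'])
    c,s=np.cos(ph),np.sin(ph); T=np.array([[0,c,s],[0,s,-c],[-1,0,0]])
    rv=cv2.Rodrigues(R.T@T)[0].ravel()
    print('t',o['time'],'pos',o['eef_pos'].round(4),'phi',phi(R).round(3),'down',R[:,0].round(3),'q',o['qpos'].round(2),'open',round(o['opening'],3))
    print(' slide total mm (tool axes now):',(R.T@d*1000).round(1),'| rot total',rv.round(4),'| slide in target axes',(T.T@d*1000).round(1))
E
python3 - <<'E'
from h import *
o,R=state();print(R.round(3),phi(R))
plan(.485,.0555,.2,np.arctan2(.0394,-.0159))
plan(.485,.0555,.2,np.arctan2(.0394,-.0159)-np.pi)
p=load('top0.png');s=load('scene0.png')
t=np.array([[0.5192,0.0445,0.044],[0.5033,0.0839,0.044],[0.4524,0.0658,0.044],[0.4638,0.0278,0.044]])
print((proj(s,t)-[300,195])*3.5)
E
```

```text
[[-0.     0.319  0.948]
 [ 0.     0.948 -0.319]
 [-1.     0.    -0.   ]] 1.2460109686021401
t 1.5 pos [0.1995 0.5923 0.3039] phi 1.246 down [-0.  0. -1.] q [ 1.18  0.31  1.63  0.    1.2  -0.07] open 1.004
 slide total mm (tool axes now): [ 103.9 -417.6  441.9] | rot total [-0.7084 -0.     -0.    ] | slide in target axes [ 103.9 -604.7   63.9]
t 1.5 pos [0.1995 0.5923 0.3039] phi 1.246 down [-0.  0. -1.] q [ 1.18  0.31  1.63  0.    1.2  -0.07] open 1.004
 slide total mm (tool axes now): [ 103.9 -417.6  441.9] | rot total [ 2.4332 -0.      0.    ] | slide in target axes [103.9 604.7 -63.9]
[[349.75256405 328.64403679]
 [274.83731592 315.36481458]
 [258.13911117 396.65675715]
 [329.5566835  415.75941754]]
```

Request:
servo_tool(claw=[1,1,1,1,1,1,1,1,1,1], slide=[[0,-42,44],[0,-42,44],[0,-42,44],[0,-42,44],[0,-42,44],[0,-42,44],[0,-42,44],[0,-42,44],[0,-42,44],[0,-42,44]], rot=[[0,0,0],[0,0,0],[0,0,0],[0,0,0],[0,0,0],[0,0,0],[0,0,0],[0,0,0],[0,0,0],[0,0,0]], force=25)

```text
time: 2.75
eef_pos: [0.4832, 0.052, 0.3043]
tool_rot: [0.255, 1.554, -0.255]
contact_force: [0.7, 0.4, 0.2]
opening: 1.002
```

Request:
servo_tool(claw=[1,1,1,1,1], slide=[[26,0,0],[26,0,0],[26,0,0],[26,0,0],[0,0,0]], rot=[[-0.177,0,0],[-0.177,0,0],[-0.177,0,0],[-0.177,0,0],[0,0,0]])

```text
time: 3.38
eef_pos: [0.4807, 0.0538, 0.198]
tool_rot: [-0.298, 1.555, 0.3]
contact_force: [0.3, 0.1, 0.4]
opening: 1.0
```

```bash
python3 - <<'E'
from h import *
plan(.485,.0535,.085,1.956)
p=snap('wrist','w1.png');
for l in ['tin_mid','bay_1','keeper_knob']:
  for r in env.search_frame(p,l): print(' ',l,np.round(r['centre'],3),round(r['score'],2),proj(p,r['centre']).round()[0])
E
```

```text
t 3.375 pos [0.4807 0.0538 0.198 ] phi 1.952 down [-0.005 -0.    -1.   ] q [ 0.02  0.18  2.04 -0.    0.93 -1.93] open 1.0
 slide total mm (tool axes now): [113.   -2.1   4.4] | rot total [-0.0042 -0.0049 -0.0018] | slide in target axes [113.   -1.9   3.9]
  tin_mid [0.481 0.05  0.048] 0.83 [302. 253.]
  tin_mid [0.572 0.039 0.074] 0.52 [232. 387.]
  bay_1 [0.484 0.073 0.01 ] 0.61 [330. 253.]
  bay_1 [0.438 0.276 0.025] 0.5 [609. 302.]
  keeper_knob [0.581 0.038 0.074] 0.95 [226. 398.]
```

View pics/w1.png

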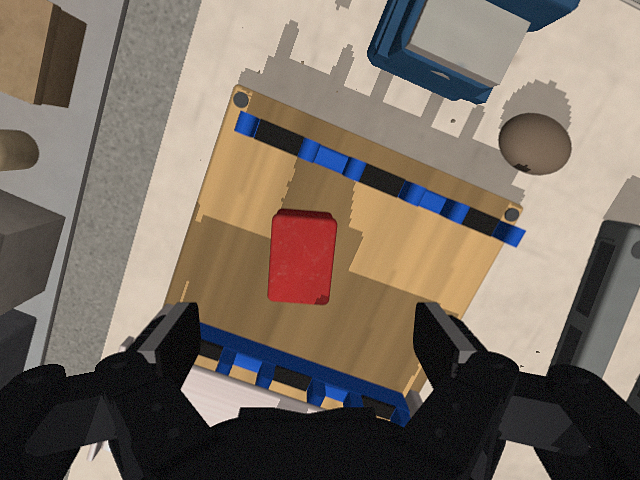

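```bash
python3 - <<'E'
from h import *
np.set_printoptions(precision=4,suppress=True)
p=load('w1.png')
t=atz(p,[(275,218),(335,219),(327,304),(269,299)],.044);print('tin',t,t.mean(0))
b=atz(p,[(237,85),(523,207)],.010); d=b[0]-b[1];print(b,b.mean(0),np.linalg.norm(d),np.arctan2(d[1],d[0]))
im=cv2.imread('pics/w1.png');c=im[75:255,220:540];cv2.imwrite('pics/c4.png',cv2.resize(c,None,fx=2.5,fy=2.5,interpolation=cv2.INTER_CUBIC))
E
```

```text
tin [[0.467  0.0258 0.044 ]
 [0.4535 0.0613 0.044 ]
 [0.5093 0.0791 0.044 ]
 [0.5204 0.0415 0.044 ]] [0.4876 0.0519 0.044 ]
[[ 0.3997 -0.0293  0.01  ]
 [ 0.4     0.1894  0.01  ]] [0.3998 0.0801 0.01  ] 0.21868467337642172 -1.5722707993419114
```

View pics/c4.png

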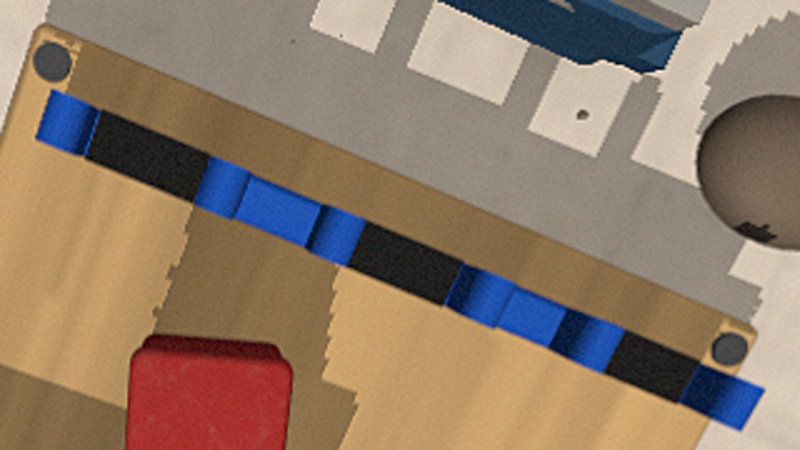

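Request:
servo_tool(claw=[1,1,1,-1,-1,-1,-1,-1], slide=[[50,-3,6],[50,0,0],[12,0,0],[0,0,0],[0,0,0],[0,0,0],[0,0,0],[0,0,0]], rot=[[-0.004,-0.005,-0.002],[0,0,0],[0,0,0],[0,0,0],[0,0,0],[0,0,0],[0,0,0],[0,0,0]], force=25)

```text
time: 4.58
eef_pos: [0.4914, 0.0534, 0.0902]
tool_rot: [-0.305, 1.54, 0.302]
contact_force: [-0.5, 0.3, 7.0]
opening: 0.505
```

```bash
python3 - <<'E'
from h import *
plan(.36,.59,.25,1.956)
plan(.36,.59,.25,1.57)
E
```

```text
t 4.575 pos [0.4914 0.0534 0.0902] phi 1.958 down [ 0.01  0.   -1.  ] q [ 0.02  0.38  2.06  0.    0.69 -1.94] open 0.505
 slide total mm (tool axes now): [-161.   545.9   82.3] | rot total [0.0018 0.0093 0.0036] | slide in target axes [-159.8  546.6   79.8]
t 4.575 pos [0.4914 0.0534 0.0902] phi 1.958 down [ 0.01  0.   -1.  ] q [ 0.02  0.38  2.06  0.    0.69 -1.94] open 0.505
 slide total mm (tool axes now): [-161.   545.9   82.3] | rot total [0.3878 0.0099 0.0017] | slide in target axes [-159.8  536.5 -131.9]
```

Request:
servo_tool(claw=[-1,-1,-1,-1], slide=[[-20,0,0],[-50,0,0],[-50,0,0],[-40,0,0]], rot=[[0,0.009,0.004],[0,0,0],[0,0,0],[0,0,0]])

```text
time: 5.08
eef_pos: [0.4905, 0.0533, 0.2509]
tool_rot: [-0.303, 1.55, 0.304]
contact_force: [0.4, -0.3, -0.7]
opening: 0.5
```

```bash
python3 - <<'E'
from h import *
plan(.36,.59,.12,1.57)
print(env.get_obs()['contact_force'])
p=snap('wrist','w2.png')
p=snap('top','t2.png')
E
```

```text
t 5.075 pos [0.4905 0.0533 0.2509] phi 1.958 down [-0.001  0.    -1.   ] q [ 0.02  0.12  1.98  0.    1.04 -1.94] open 0.5
 slide total mm (tool axes now): [131.2 546.1  82. ] | rot total [ 0.388  -0.0009 -0.0005] | slide in target axes [ 130.9  536.6 -130.9]
[ 0.41325283 -0.31879735 -0.66908818]
```

View pics/w2.png

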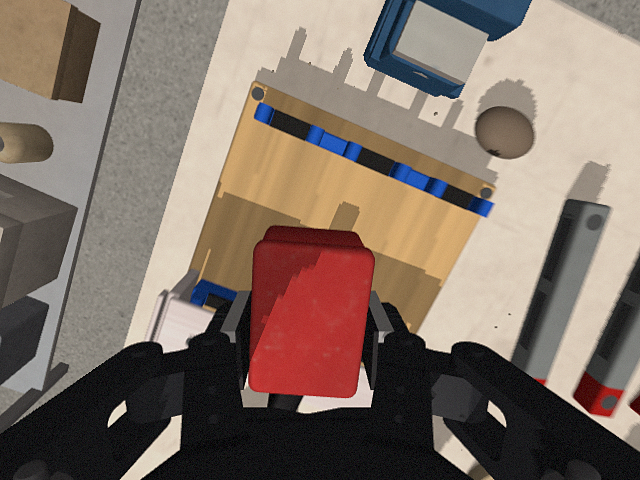

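View pics/t2.png

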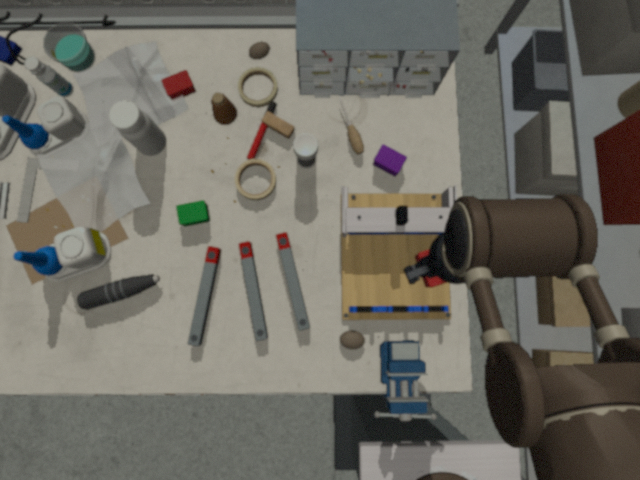

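Request:
servo_tool(claw=[-1,-1,-1,-1,-1,-1,-1,-1,-1,-1], slide=[[0,30,4],[0,60,9],[0,60,9],[0,60,9],[0,60,9],[0,60,9],[0,60,9],[0,60,9],[0,60,9],[0,36,6]], rot=[[0,0,0],[0,0,0],[0,0,0],[0,0,0],[0,0,0],[0,0,0],[0,0,0],[0,0,0],[0,0,0],[0,0,0]])

```text
time: 6.42
eef_pos: [0.358, 0.5921, 0.2475]
tool_rot: [-0.305, 1.554, 0.306]
contact_force: [-0.1, 0.1, -1.2]
opening: 0.501
```

Request:
servo_tool(claw=[-1,-1,-1,-1,-1], slide=[[30,0,0],[50,0,0],[40,0,0],[25,0,0],[10,0,0]], rot=[[0,0,0],[0.13,0,0],[0.13,0,0],[0.128,0,0],[0,0,0]])

```text
time: 7.05
eef_pos: [0.3577, 0.588, 0.0902]
tool_rot: [-0.004, 1.579, -0.003]
contact_force: [0.2, 0.0, -1.1]
opening: 0.501
```

```bash
python3 - <<'E'
from h import *
plan(.36,.59,.082,1.57)
p=snap('top','t3.png')
E
```

```text
t 7.05 pos [0.3577 0.588  0.0902] phi 1.571 down [-0.008 -0.004 -1.   ] q [ 0.96  0.67  1.57  0.    0.91 -0.61] open 0.501
 slide total mm (tool axes now): [8.2 2.1 2.4] | rot total [ 0.0015 -0.0077  0.0044] | slide in target axes [8.2 2.  2.3]
```

View pics/t3.png

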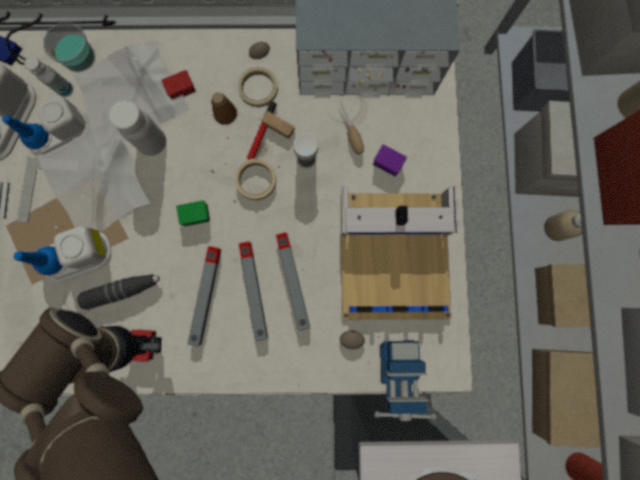

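Request:
servo_tool(claw=[-1,-1,-1], slide=[[4,0,0],[3,0,0],[2,0,0]], rot=[[0,-0.008,0.004],[0,0,0],[0,0,0]])

```text
time: 7.48
eef_pos: [0.3594, 0.5905, 0.0857]
tool_rot: [0.005, 1.566, 0.004]
contact_force: [0.4, -0.7, -1.9]
opening: 0.502
```

Request:
servo_tool(claw=[-1,-1], slide=[[2,0,0],[0,0,0]], rot=[[0,0,0],[0,0,0]])

```text
time: 7.72
eef_pos: [0.3591, 0.5899, 0.0827]
tool_rot: [0.004, 1.567, 0.003]
contact_force: [-0.0, -0.2, -0.8]
opening: 0.502
```

Request:
servo_tool(claw=[-1,-1], slide=[[2,0,0],[1,0,0]], rot=[[0,0,0],[0,0,0]])

```text
time: 7.98
eef_pos: [0.3592, 0.5902, 0.0805]
tool_rot: [0.004, 1.567, 0.003]
contact_force: [-1.8, -2.4, 6.4]
opening: 0.501
```

Contact. Release and rise.

Request:
servo_tool(claw=[1,1,1,1,1,1,1], slide=[[0,0,0],[0,0,0],[0,0,0],[-20,0,0],[-50,0,0],[-60,0,0],[-60,0,0]], rot=[[0,0,0],[0,0,0],[0,0,0],[0,0,0],[0,0,0],[0,0,0],[0,0,0]])

```text
time: 8.85
eef_pos: [0.3584, 0.5891, 0.273]
tool_rot: [0.005, 1.566, 0.004]
contact_force: [0.4, 1.2, -0.2]
opening: 1.001
```

```bash
python3 - <<'E'
from h import *
# view pose: above cradle centre, aligned
plan(.49,.08,.27,1.57)
p=snap('wrist','w3.png')
E
```

```text
t 8.85 pos [0.3584 0.5891 0.273 ] phi 1.57 down [ 0.004  0.006 -1.   ] q [ 0.96  0.45  1.5  -0.    1.18 -0.61] open 1.001
 slide total mm (tool axes now): [   0.7 -509.   132. ] | rot total [ 0.      0.0044 -0.0056] | slide in target axes [   3. -509.  132.]
```

View pics/w3.png

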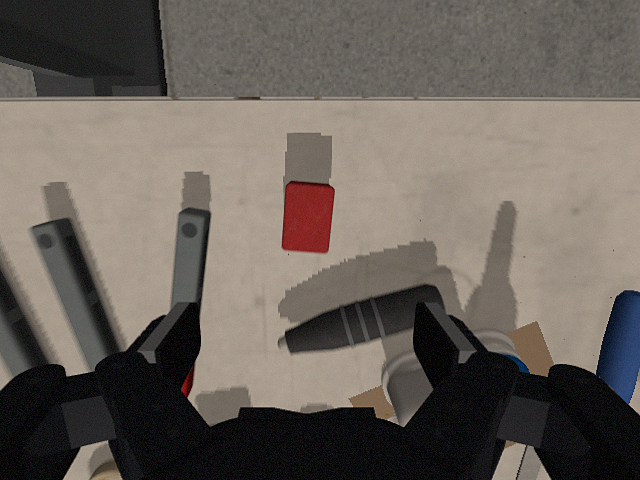

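Request:
servo_tool(claw=[1,1,1,1,1,1,1,1,1,1], slide=[[0,-30,7],[0,-60,15],[0,-60,15],[0,-60,15],[0,-60,16],[0,-60,16],[0,-60,16],[0,-60,16],[0,-59,16],[0,0,0]], rot=[[0,0.004,-0.006],[0,0,0],[0,0,0],[0,0,0],[0,0,0],[0,0,0],[0,0,0],[0,0,0],[0,0,0],[0,0,0]])

```text
time: 10.15
eef_pos: [0.4913, 0.0763, 0.2718]
tool_rot: [0.004, 1.568, -0.008]
contact_force: [-0.5, 0.7, -0.0]
opening: 1.0
```

```bash
python3 - <<'E'
from h import *
plan(.59,.08,.2,1.57)
p=snap('wrist','w4.png')
im=cv2.imread('pics/w4.png');c=im[60:260,160:480];cv2.imwrite('pics/c5.png',cv2.resize(c,None,fx=2.5,fy=2.5,interpolation=cv2.INTER_CUBIC))
E
```

```text
t 10.15 pos [0.4913 0.0763 0.2718] phi 1.563 down [ 0.003 -0.002 -1.   ] q [ 0.07  0.1   1.96 -0.    1.08 -1.49] open 1.0
 slide total mm (tool axes now): [72.1  4.6 98.5] | rot total [-0.0066  0.0026  0.0024] | slide in target axes [71.8  3.8 98.7]
```

View pics/w4.png

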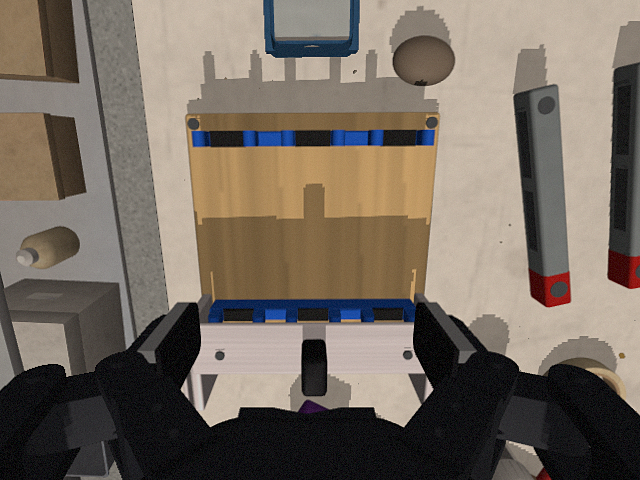

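View pics/c5.png

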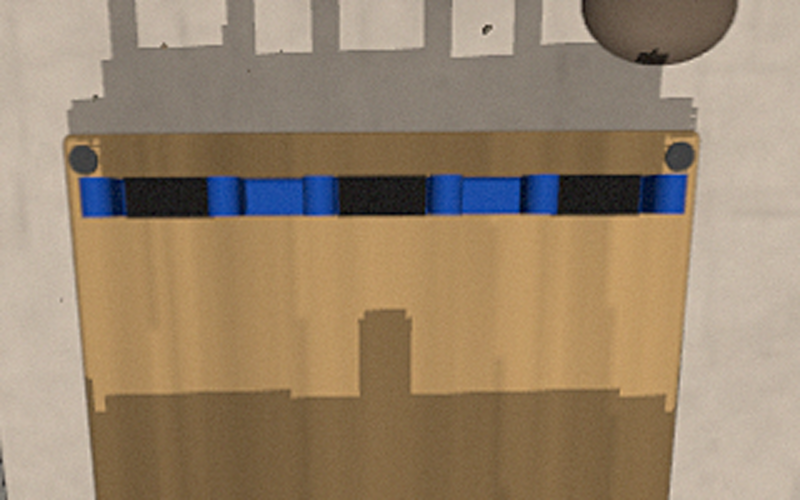

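```bash
python3 - <<'E'
from h import *
np.set_printoptions(precision=4,suppress=True)
p=load('w4.png')
f=lambda a:(np.array(a,float)+.5)/2.5-.5+[160,60]
print('base',atz(p,f([(66,135),(698,135)]),.010))
print('base edges further',atz(p,f([(95,480),(672,480)]),.010))
print('mid notch floor',atz(p,f([(338,178),(428,178),(338,214),(428,214)]),.034))
print('outer notch floor edges',atz(p,f([(126,196),(209,196),(557,196),(641,196)]),.034))
print('post tops edges (52)',atz(p,f([(80,196),(686,196)]),.048))
print('front comb notches', atz(p,[(223,316),(253,316),(298,316),(328,316),(372,316),(403,316)],.034))
print('knob',atz(p,[(303,341),(326,341)],.106), 'plate rear edge',atz(p,[(205,324),(420,323)],.072))
E
```

```text
base [[ 0.3988 -0.0292  0.01  ]
 [ 0.4006  0.1903  0.01  ]]
base edges further [[ 0.5242 -0.0304  0.01  ]
 [ 0.5257  0.1918  0.01  ]]
mid notch floor [[0.4146 0.066  0.034 ]
 [0.4149 0.0953 0.034 ]
 [0.426  0.0658 0.034 ]
 [0.4262 0.0954 0.034 ]]
outer notch floor edges [[ 0.4197 -0.0037  0.034 ]
 [ 0.4199  0.0236  0.034 ]
 [ 0.4208  0.1376  0.034 ]
 [ 0.421   0.1651  0.034 ]]
post tops edges (52) [[ 0.4197 -0.0144  0.048 ]
 [ 0.4212  0.1751  0.048 ]]
front comb notches [[ 0.5804 -0.0046  0.034 ]
 [ 0.5805  0.0237  0.034 ]
 [ 0.5808  0.0661  0.034 ]
 [ 0.5809  0.0943  0.034 ]
 [ 0.5812  0.1357  0.034 ]
 [ 0.5814  0.1648  0.034 ]]
knob [[0.5643 0.072  0.106 ]
 [0.5643 0.0889 0.106 ]] plate rear edge [[ 0.5683 -0.0101  0.072 ]
 [ 0.5684  0.1684  0.072 ]]
```

```bash
python3 - <<'E'
from h import *
p=load('w4.png')
print('rear bottom',atz(p,[(303,341),(326,341)],.072),'far top',atz(p,[(302,395),(327,395)],.106))
p=load('top0.png')
print(atz(p,[(399,206.5),(399.5,216)],.106), atz(p,[(401,225.3)],.072))
E
```

```text
rear bottom [[0.58457893 0.07127636 0.072     ]
 [0.58468928 0.09064633 0.072     ]] far top [[0.61128617 0.07067364 0.106     ]
 [0.61138213 0.08998321 0.106     ]]
[[0.60867778 0.08849531 0.106     ]
 [0.59047724 0.08817387 0.106     ]] [[0.57872477 0.07917924 0.072     ]]
```

Request:
servo_tool(claw=[1,1,1,1,1,-1,-1,-1,-1], slide=[[0,4,50],[0,1,54],[55,0,0],[50,0,0],[10,0,0],[0,0,0],[0,0,0],[0,0,0],[0,0,0]], rot=[[-0.007,0.002,0.002],[0,0,0],[0,0,0],[0,0,0],[0,0,0],[0,0,0],[0,0,0],[0,0,0],[0,0,0]], force=30)

```text
time: 11.32
eef_pos: [0.5954, 0.0811, 0.1582]
tool_rot: [-0.014, 1.57, 0.0]
contact_force: [-1.7, -15.1, 7.1]
opening: 0.223
```

Request:
servo_tool(claw=[-1,-1], slide=[[-2,-2,0],[0,0,0]], rot=[[0.01,0,0],[0,0,0]])

```text
time: 11.58
eef_pos: [0.5947, 0.0807, 0.1583]
tool_rot: [-0.002, 1.57, -0.005]
contact_force: [1.5, -6.4, -1.4]
opening: 0.227
```

Request:
servo_tool(claw=[-1,-1,-1,-1,-1,-1,-1], slide=[[0,-1,5],[0,0,8],[0,0,10],[0,0,10],[0,0,8],[0,0,4],[0,0,0]], rot=[[0,0,0],[0,0,0],[0,0,0],[0,0,0],[0,0,0],[0,0,0],[0,0,0]])

```text
time: 12.45
eef_pos: [0.6382, 0.0805, 0.1582]
tool_rot: [-0.0, 1.576, -0.004]
contact_force: [-4.6, -4.6, 4.3]
opening: 0.227
```

Request:
servo_tool(claw=[-1,-1,-1], slide=[[0,0,3],[0,0,2],[0,0,0]], rot=[[0,0,0],[0,0,0],[0,0,0]])

```text
time: 12.82
eef_pos: [0.6391, 0.0805, 0.1581]
tool_rot: [0.0, 1.587, -0.005]
contact_force: [-14.9, -5.8, 12.2]
opening: 0.227
```

Request:
servo_tool(claw=[-1,1,1,1,1,1], slide=[[0,0,-3],[0,0,0],[0,0,0],[-40,0,0],[-50,0,0],[-40,0,0]], rot=[[0,-0.01,0],[0,0,0],[0,0,0],[0,0,0],[0,0,0],[0,0,0]])

```text
time: 13.58
eef_pos: [0.6408, 0.0826, 0.2895]
tool_rot: [0.004, 1.56, -0.002]
contact_force: [0.9, 0.2, -0.4]
opening: 1.0
```

```bash
python3 - <<'E'
from h import *
plan(.4764,.291,.27,1.8)
p=snap('wrist','w5.png');p=snap('top','t5.png')
E
```

```text
t 13.575 pos [0.6408 0.0826 0.2895] phi 1.567 down [ 0.011  0.001 -1.   ] q [ 0.06  0.36  1.6   0.    1.17 -1.51] open 1.0
 slide total mm (tool axes now): [  17.9  207.8 -165.4] | rot total [-2.329e-01  1.070e-02  1.000e-04] | slide in target axes [  19.5  240.3 -112.7]
```

View pics/w5.png

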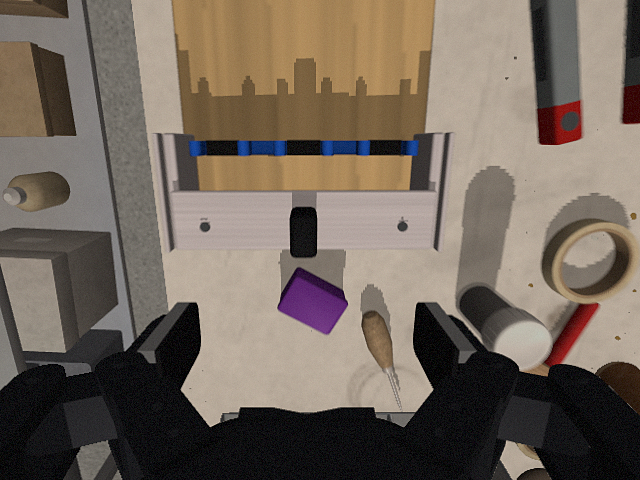

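View pics/t5.png

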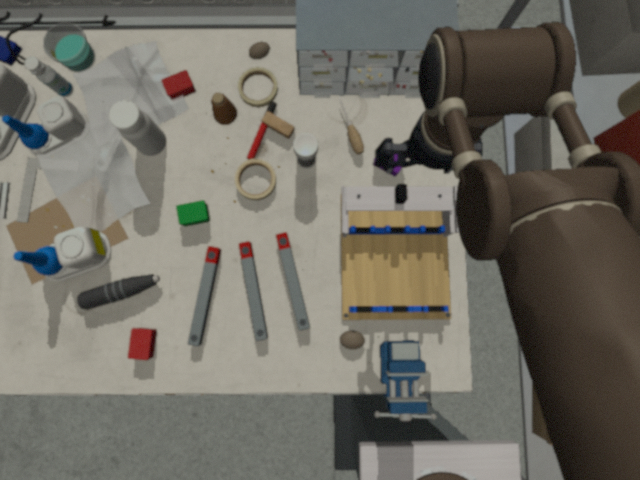

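```bash
python3 - <<'E'
from h import *
p=load('w5.png')
print(atz(p,[(204,147),(239,147),(286,147),(323,147),(370,147),(406,147)],.034))
print('plate',atz(p,[(172,191),(437,191)],.072),'walls',atz(p,[(167,132),(444,132)],.076))
E
```

```text
[[ 0.57863348 -0.00700345  0.034     ]
 [ 0.57879745  0.02349207  0.034     ]
 [ 0.57899559  0.06439821  0.034     ]
 [ 0.57913396  0.09658515  0.034     ]
 [ 0.5792875   0.1374798   0.034     ]
 [ 0.5793883   0.16882969  0.034     ]]
plate [[ 0.61156114 -0.02483473  0.072     ]
 [ 0.61245232  0.18583304  0.072     ]] walls [[ 0.56682205 -0.02230648  0.076     ]
 [ 0.56771658  0.1853793   0.076     ]]
```

Request:
servo_tool(claw=[0,0,0,0,0,0,0], slide=[[3,42,-33],[3,42,-33],[3,42,-33],[3,42,-33],[3,40,-33],[2,0,0],[0,0,0]], rot=[[0,0.011,0],[0,0,0],[0,0,0],[-0.117,0,0],[-0.116,0,0],[0,0,0],[0,0,0]], force=28)

```text
time: 14.55
eef_pos: [0.4711, 0.2867, 0.2698]
tool_rot: [-0.18, 1.567, 0.18]
contact_force: [-0.4, 0.9, 0.4]
opening: 0.5
```

```bash
python3 - <<'E'
from h import *
plan(.4764,.291,.08,1.8)
p=snap('wrist','w6.png')
E
```

```text
t 14.55 pos [0.4711 0.2867 0.2698] phi 1.8 down [-0.003 -0.    -1.   ] q [ 0.47  0.21  1.84  0.    1.1  -1.33] open 0.5
 slide total mm (tool axes now): [189.7   2.9   6.7] | rot total [ 0.0002 -0.0034 -0.0006] | slide in target axes [189.8   3.    6.1]
```

View pics/w6.png

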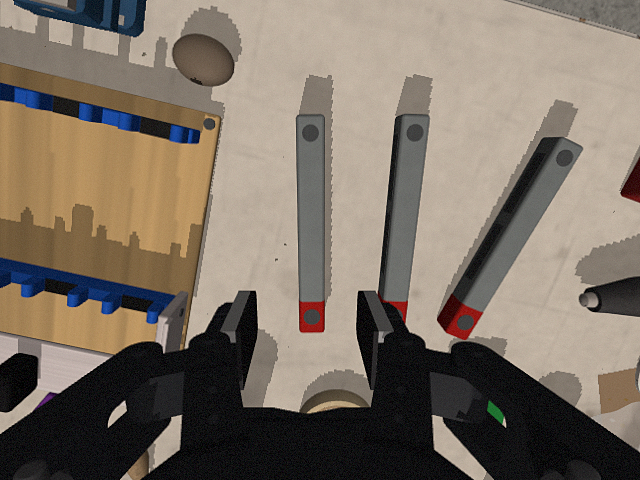

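```bash
cat >> h.py <<'E'
def cast(p,c,z=.028):
    c=atz(p,c,z); t=(c[0]+c[1])/2; h=(c[2]+c[3])/2; d=h-t
    print('mid',((h+t)/2).round(4),'len',np.linalg.norm(d).round(4),'yaw',np.arctan2(d[1],d[0]).round(4),'w',np.linalg.norm(c[0]-c[1]).round(4)); return (h+t)/2,np.arctan2(d[1],d[0])
E
python3 - <<'E'
from h import *
p=load('w6.png')
m,y=cast(p,[(297,115),(325,115),(325,331),(300,331)])
plan(m[0],m[1],.08,y+np.pi/2)
E
```

```text
mid [0.4774 0.2919 0.028 ] len 0.1962 yaw 0.2396 w 0.0229
t 14.6 pos [0.4717 0.2863 0.27  ] phi 1.799 down [-0.003  0.    -1.   ] q [ 0.47  0.21  1.84  0.    1.1  -1.33] open 0.499
 slide total mm (tool axes now): [190.    4.1   7.4] | rot total [-0.0113 -0.003  -0.0007] | slide in target axes [190.    4.1   6.9]
```

Request:
servo_tool(claw=[0,0,0,0,0,-1,-1,-1], slide=[[30,4,7],[55,0,0],[55,0,0],[40,0,0],[10,0,0],[0,0,0],[0,0,0],[0,0,0]], rot=[[-0.011,-0.003,0],[0,0,0],[0,0,0],[0,0,0],[0,0,0],[0,0,0],[0,0,0],[0,0,0]], force=28)

```text
time: 15.6
eef_pos: [0.4771, 0.2923, 0.081]
tool_rot: [-0.187, 1.562, 0.189]
contact_force: [1.2, -0.8, -5.5]
opening: 0.275
```

```bash
cat >> h.py <<'E'
def ft(n=0):
    o,R=state(); F=R.T@o['contact_force']; M=R.T@o['wrist_torque']
    print('t',o['time'],'pos',o['eef_pos'].round(4),'Fworld',o['contact_force'].round(2),'Ftool',F.round(2),'Mtool',M.round(3),'Mworld',o['wrist_torque'].round(3),'open',round(o['opening'],3))
E
python3 - <<'E'
from h import *
ft();plan(.4774,.2919,.079,1.8104)
E
```

```text
t 15.6 pos [0.4771 0.2923 0.081 ] Fworld [ 1.17 -0.78 -5.55] Ftool [ 5.55 -1.04  0.95] Mtool [ 0.04   0.011 -0.102] Mworld [-0.102 -0.013 -0.04 ] open 0.275
t 15.6 pos [0.4771 0.2923 0.081 ] phi 1.811 down [ 0.001  0.001 -1.   ] q [ 0.47  0.49  1.9   0.    0.74 -1.34] open 0.275
 slide total mm (tool axes now): [ 2.  -0.4  0.2] | rot total [ 0.0005  0.0009 -0.0012] | slide in target axes [ 2.  -0.4  0.2]
```

Request:
servo_tool(claw=[-1,-1,-1,-1], slide=[[-3,0,0],[-3,0,0],[0,0,0],[0,0,0]], rot=[[0,0,0],[0,0,0],[0,0,0],[0,0,0]])

```text
time: 16.1
eef_pos: [0.4766, 0.2923, 0.0865]
tool_rot: [-0.188, 1.563, 0.19]
contact_force: [-0.4, 0.2, -4.4]
opening: 0.273
```

```bash
python3 - <<'E'
from h import *
ft();p=snap('wrist','w7.png');ft();p=snap('scene','s7.png');ft()
im=cv2.imread('pics/s7.png');c=im[180:320,150:350];cv2.imwrite('pics/c7.png',cv2.resize(c,None,fx=4,fy=4,interpolation=cv2.INTER_CUBIC))
E
```

```text
t 16.1 pos [0.4766 0.2923 0.0865] Fworld [-0.41  0.24 -4.39] Ftool [ 4.39  0.33 -0.34] Mtool [ 0.02   0.2   -0.018] Mworld [-0.065  0.19  -0.02 ] open 0.273
t 16.15 pos [0.4766 0.2923 0.0864] Fworld [-1.27  0.   -4.37] Ftool [ 4.37  0.3  -1.23] Mtool [-0.05   0.307  0.   ] Mworld [-0.073  0.298  0.05 ] open 0.275
t 16.2 pos [0.4766 0.2923 0.0864] Fworld [-1.74 -0.49 -3.89] Ftool [ 3.9  -0.07 -1.81] Mtool [0.034 0.301 0.038] Mworld [-0.035  0.301 -0.034] open 0.272
```

View pics/w7.png

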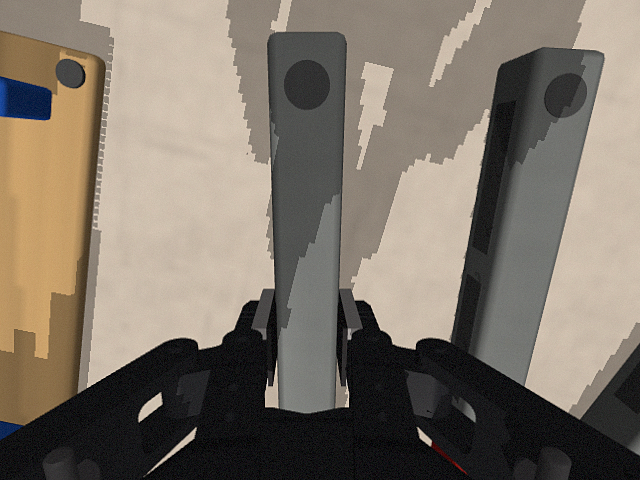

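View pics/c7.png

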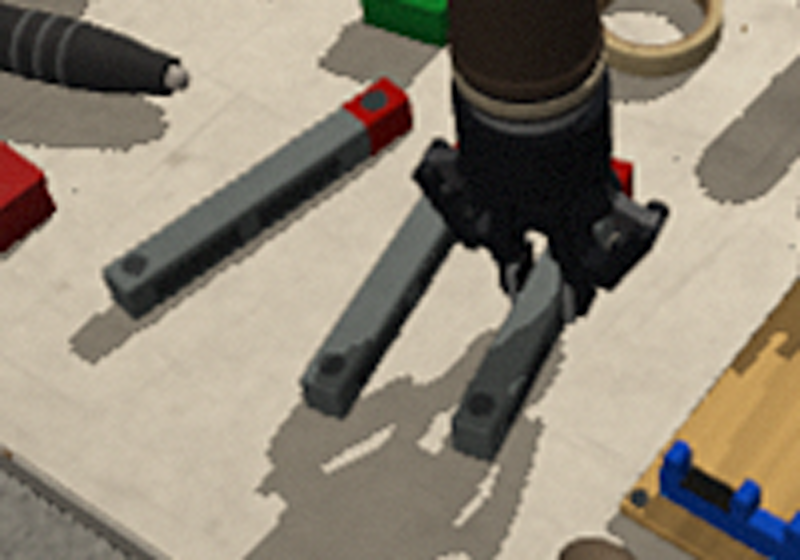

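Request:
servo_tool(claw=[-1,-1,-1,0,0,0,0,-1,-1,-1], slide=[[3,0,0],[3,0,0],[0,0,0],[0,0,0],[0,0,0],[0,0,24],[0,0,24],[0,0,0],[0,0,0],[0,0,0]], rot=[[0,0,0],[0,0,0],[0,0,0],[0,0,0],[0,0,0],[0,0,0],[0,0,0],[0,0,0],[0,0,0],[0,0,0]])

```text
time: 17.45
eef_pos: [0.5242, 0.3041, 0.081]
tool_rot: [-0.187, 1.559, 0.19]
contact_force: [5.1, 0.5, 1.7]
opening: 0.275
```

Request:
servo_tool(claw=[-1,-1,-1,-1], slide=[[-3,0,0],[-3,0,0],[0,0,0],[0,0,0]], rot=[[0,0,0],[0,0,0],[0,0,0],[0,0,0]])

```text
time: 17.95
eef_pos: [0.5224, 0.3033, 0.0853]
tool_rot: [-0.188, 1.565, 0.189]
contact_force: [0.0, -0.2, -8.4]
opening: 0.274
```

```bash
python3 - <<'E'
from h import *
ft();p=snap('wrist','w8.png');ft()
E
```

```text
t 17.95 pos [0.5224 0.3033 0.0853] Fworld [ 0.05 -0.2  -8.41] Ftool [ 8.41 -0.21  0.02] Mtool [ 0.006 -0.122  0.005] Mworld [ 0.034 -0.117 -0.006] open 0.274
t 18.0 pos [0.5226 0.3034 0.0855] Fworld [-0.78  0.64 -9.35] Ftool [ 9.35  0.8  -0.59] Mtool [ 0.008 -0.086  0.017] Mworld [ 0.037 -0.079 -0.008] open 0.269
```

View pics/w8.png

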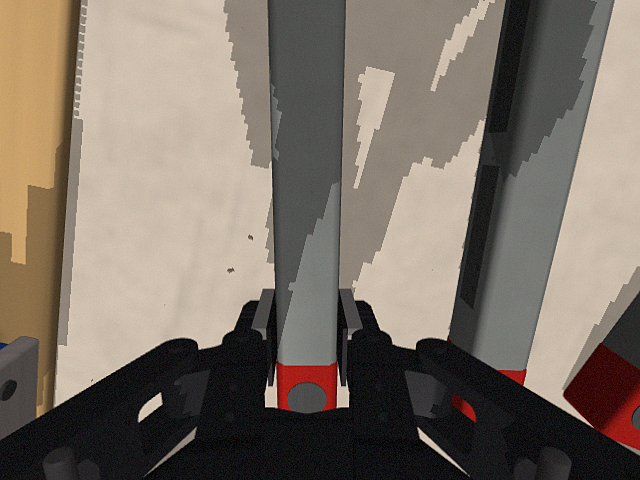

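Request:
servo_tool(claw=[-1,-1,-1,0,0,0,0,-1,-1,-1], slide=[[3,0,0],[2,0,0],[1,0,0],[0,0,0],[0,0,0],[0,0,-13],[0,0,0],[0,0,0],[0,0,0],[0,0,0]], rot=[[0,0,0],[0,0,0],[0,0,0],[0,0,0],[0,0,0],[0,0,0],[0,0,0],[0,0,0],[0,0,0],[0,0,0]])

```text
time: 19.25
eef_pos: [0.5108, 0.3006, 0.0804]
tool_rot: [-0.188, 1.563, 0.189]
contact_force: [-0.6, -0.3, 3.1]
opening: 0.275
```

Request:
servo_tool(claw=[-1,-1,-1,-1,-1], slide=[[-4,0,0],[-6,0,0],[-6,0,0],[0,0,0],[0,0,0]], rot=[[0,0,0],[0,0,0],[0,0,0],[0,0,0],[0,0,0]])

```text
time: 19.88
eef_pos: [0.5107, 0.3006, 0.0962]
tool_rot: [-0.188, 1.563, 0.189]
contact_force: [0.9, -0.5, -8.9]
opening: 0.269
```

```bash
python3 - <<'E'
from h import *
ft();p=snap('wrist','w9.png');ft();p=snap('scene','s9.png');ft()
im=cv2.imread('pics/s9.png');c=im[180:320,150:350];cv2.imwrite('pics/c9.png',cv2.resize(c,None,fx=4,fy=4,interpolation=cv2.INTER_CUBIC))
E
```

```text
t 19.875 pos [0.5107 0.3006 0.0962] Fworld [ 0.95 -0.47 -8.93] Ftool [ 8.93 -0.69  0.81] Mtool [-0.026  0.091 -0.023] Mworld [-0.044  0.083  0.026] open 0.269
t 19.925 pos [0.5106 0.3005 0.0961] Fworld [-0.17  0.2  -7.62] Ftool [ 7.62  0.23 -0.11] Mtool [-0.013  0.088 -0.026] Mworld [-0.046  0.079  0.013] open 0.273
t 19.975 pos [0.5105 0.3005 0.096 ] Fworld [ 0.41 -0.07 -8.62] Ftool [ 8.62 -0.18  0.38] Mtool [0.006 0.125 0.012] Mworld [-0.018  0.124 -0.006] open 0.276
```

View pics/w9.png

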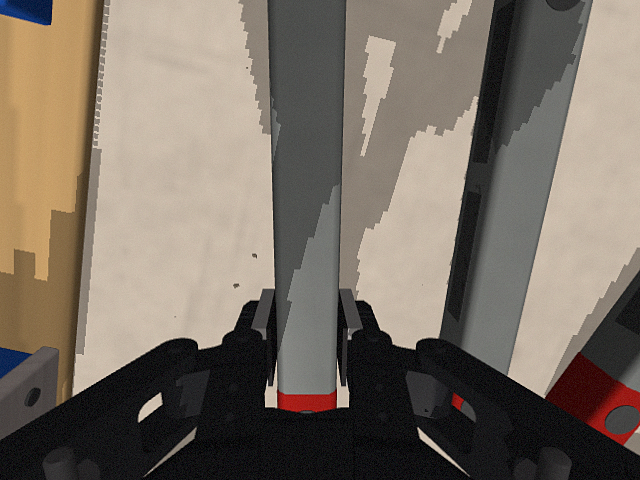

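View pics/c9.png

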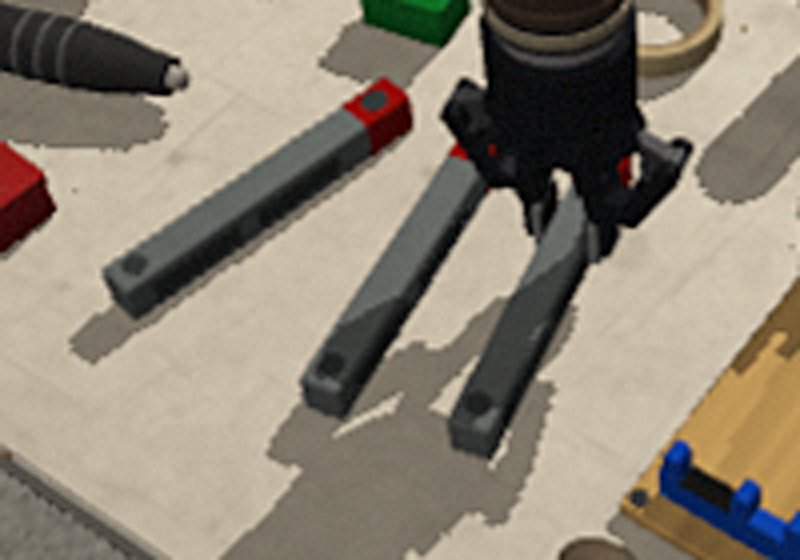

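Request:
servo_tool(claw=[-1,-1,-1,-1,0,0,0,-1,-1,-1], slide=[[7,0,0],[5,0,0],[3,0,0],[1,0,0],[0,0,0],[0,0,0],[0,0,7],[0,0,0],[0,0,0],[0,0,0]], rot=[[0,0,0],[0,0,0],[0,0,0],[0,0,0],[0,0,0],[0,0,0],[0,0,0],[0,0,0],[0,0,0],[0,0,0]])

```text
time: 21.22
eef_pos: [0.5188, 0.3026, 0.0811]
tool_rot: [-0.187, 1.56, 0.19]
contact_force: [2.4, -0.5, 2.4]
opening: 0.276
```

Request:
servo_tool(claw=[-1,-1,-1,-1,-1], slide=[[-4,0,0],[-6,0,0],[-8,0,0],[0,0,0],[0,0,0]], rot=[[0,0,0],[0,0,0],[0,0,0],[0,0,0],[0,0,0]])

```text
time: 21.85
eef_pos: [0.5174, 0.3023, 0.0982]
tool_rot: [-0.188, 1.563, 0.189]
contact_force: [-0.4, 0.0, -8.6]
opening: 0.272
```

```bash
python3 - <<'E'
from h import *
ft();p=snap('wrist','w10.png');ft();p=snap('scene','s10.png');ft()
E
```

```text
t 21.85 pos [0.5174 0.3023 0.0982] Fworld [-0.38  0.01 -8.6 ] Ftool [ 8.6   0.09 -0.37] Mtool [ 0.035 -0.045 -0.025] Mworld [-0.013 -0.05  -0.035] open 0.272
t 21.9 pos [0.5173 0.3022 0.0981] Fworld [ 0.46 -0.01 -8.49] Ftool [ 8.49 -0.13  0.45] Mtool [-0.061 -0.012  0.031] Mworld [ 0.034 -0.005  0.061] open 0.276
t 21.95 pos [0.5173 0.3022 0.098 ] Fworld [-0.5   0.   -8.46] Ftool [ 8.46  0.12 -0.48] Mtool [-0.024  0.015 -0.038] Mworld [-0.04   0.006  0.024] open 0.277
```

View pics/w10.png

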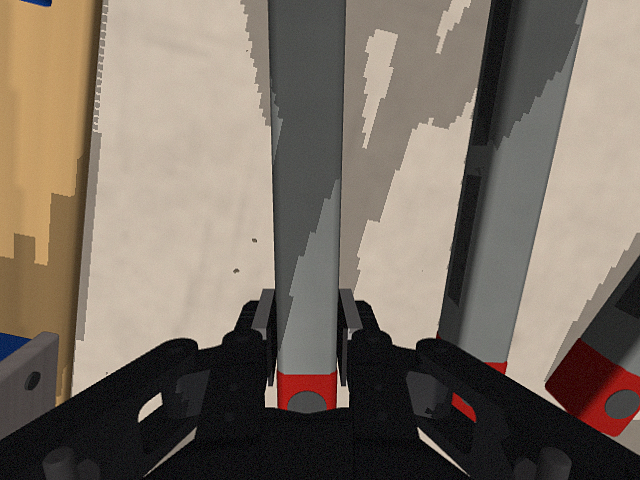

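```bash
python3 - <<'E'
from h import *
p=load('w6.png'); a=atz(p,[(312.5,302),(312.5,331),(310,115)],.028); print('w6 boundary, head, tail',a, np.linalg.norm(a[0]-a[1]))
p=load('w10.png'); b=atz(p,[(307,374)],.045); o,R=state(); print('boundary fwd of tcp along z',(R.T@(b[0]-o['eef_pos']))*1000)
plan(.536,.0102,.19,1.5668)
E
```

```text
w6 boundary, head, tail [[0.54320943 0.30818839 0.028     ]
 [0.57272738 0.31520512 0.028     ]
 [0.38228809 0.26785001 0.028     ]] 0.03034046670527291
boundary fwd of tcp along z [52.99548399 -0.61580744 20.13589021]
t 21.95 pos [0.5173 0.3022 0.098 ] phi 1.811 down [-0.001  0.001 -1.   ] q [ 0.46  0.52  1.81  0.    0.81 -1.36] open 0.277
 slide total mm (tool axes now): [ -92.2 -287.9  -51.4] | rot total [ 0.2442 -0.001  -0.0009] | slide in target axes [ -92.  -291.9   19.9]
```

```bash
python3 - <<'E'
from h import *
for f,row,pos,zt in [('w8.png',364,(.5226,.3034,.0855),.0325),('w9.png',394,(.5106,.3005,.0961),.0433),('w10.png',374,(.5173,.3022,.098),.045)]:
    p=load(f); b=atz(p,[(307,row)],zt)[0]; d=b[:2]-np.array(pos[:2]); print(f,b,np.linalg.norm(d)*1000, 'cam rel',(np.array(p['origin'])-pos)*1000)
    R,o=RT(p)
# width-based check of top height: pixel width near row 330 in w10
p=load('w10.png')
for z in (.035,.04,.045,.05): 
    a=atz(p,[(270,100),(345,100)],z);c=atz(p,[(276,330),(340,330)],z);print(z,np.linalg.norm(a[0]-a[1]),np.linalg.norm(c[0]-c[1]))
E
```

```text
w8.png [0.53710516 0.30626398 0.0325    ] 14.785197891444424 cam rel [-65.51201905 -16.74378132  69.50976739]
w9.png [0.53897512 0.30684917 0.0433    ] 29.076779596953934 cam rel [-65.35724411 -16.66019136  69.62642785]
w10.png [0.53693735 0.30639162 0.045     ] 20.079720870228726 cam rel [-65.30045232 -16.67240696  69.76486611]
0.035 0.0258478959455894 0.02628891131404344
0.04 0.02487444955487966 0.025298856034951724
0.045 0.023901003164169928 0.024308800755860036
0.05 0.022927556773460242 0.023318745476768373
```

```bash
python3 - <<'E'
from h import *
p=load('w7.png')
for z in (.028,.032,.036,.04):
    b=atz(p,[(307,33)],z)[0]; print(z,b,np.linalg.norm(b[:2]-[.4766,.2923]))
p=load('w6.png')
print(proj(p,[.5369,.3064,.028]))
s=load('s10.png')
im=cv2.imread('pics/s10.png');c=im[170:320,200:350];cv2.imwrite('pics/c10.png',cv2.resize(c,None,fx=4,fy=4,interpolation=cv2.INTER_CUBIC))
ca=np.array([np.cos(.2396),np.sin(.2396)])
for g in (41,50):
    m=np.array([.5173,.3022])-ca*g/1000; t=m-ca*.1
    n=np.array([-ca[1],ca[0]])*.012
    print(g,(proj(s,[[*(t+n),.045],[*(t-n),.045],[*(t-n),.017]])-[200,170])*4)
E
```

```text
0.028 [0.37817725 0.26762045 0.028     ] 0.10146978887764972
0.032 [0.37920799 0.26787013 0.032     ] 0.1004092749395798
0.036 [0.38023873 0.26811982 0.036     ] 0.09934876173816447
0.04 [0.38126946 0.2683695  0.04      ] 0.0982882492972488
[[312.19964174 295.55138025]]
41 [[244.69612783 450.34802146]
 [288.97897339 464.51898998]
 [293.27972466 494.19575984]]
50 [[237.0682153  464.81407003]
 [281.56866668 479.1475185 ]
 [286.06776358 508.6506457 ]]
```

View pics/c10.png

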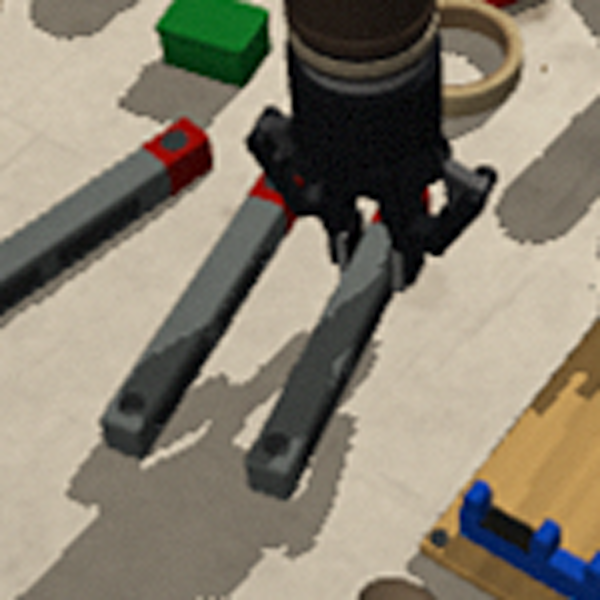

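Request:
servo_tool(claw=[-1,-1,-1,-1,-1,-1,-1,-1,-1,-1], slide=[[-10,0,0],[-22,0,0],[-28,-10,0],[-22,-24,-4],[-10,-32,-6],[0,-32,-6],[0,-34,-6],[0,-34,-6],[0,-34,-6],[0,-32,-6]], rot=[[0,0,0],[0,0,0],[0,0,0],[0,0,0],[0,0,0],[0,0,0],[0,0,0],[0,0,0],[0,0,0],[0,0,0]])

```text
time: 23.2
eef_pos: [0.534, 0.0661, 0.1908]
tool_rot: [-0.188, 1.562, 0.189]
contact_force: [0.6, -0.2, -7.7]
opening: 0.274
```

Request:
servo_tool(claw=[-1,-1,-1,-1,-1,-1], slide=[[0,-32,-3],[0,-22,0],[0,0,0],[0,0,0],[0,0,0],[0,0,0]], rot=[[0,0,0],[0.06,0,0],[0.08,0,0],[0.07,0,0],[0.034,0,0],[0,0,0]])

```text
time: 23.95
eef_pos: [0.5439, 0.0142, 0.1903]
tool_rot: [0.003, 1.571, -0.002]
contact_force: [-0.5, 0.5, -9.3]
opening: 0.274
```

```bash
python3 - <<'E'
from h import *
plan(.539,.0102,.15,1.5668); ft()
p=snap('wrist','w11.png');ft();p=snap('scene','s11.png')
E
```

```text
t 23.95 pos [0.5439 0.0142 0.1903] phi 1.568 down [-0.     0.001 -1.   ] q [-0.05  0.29  1.91  0.    0.94 -1.62] open 0.274
 slide total mm (tool axes now): [40.3 -4.1 -4.8] | rot total [ 0.0008 -0.0001 -0.001 ] | slide in target axes [40.3 -4.  -4.9]
t 23.95 pos [0.5439 0.0142 0.1903] Fworld [-0.53  0.46 -9.27] Ftool [ 9.27  0.45 -0.53] Mtool [ 0.013 -0.025  0.033] Mworld [ 0.033 -0.026 -0.013] open 0.274
t 24.0 pos [0.5439 0.0143 0.1902] Fworld [-0.17  1.71 -8.  ] Ftool [ 8.    1.7  -0.17] Mtool [-0.002 -0.035  0.033] Mworld [ 0.033 -0.035  0.002] open 0.272
```

View pics/w11.png

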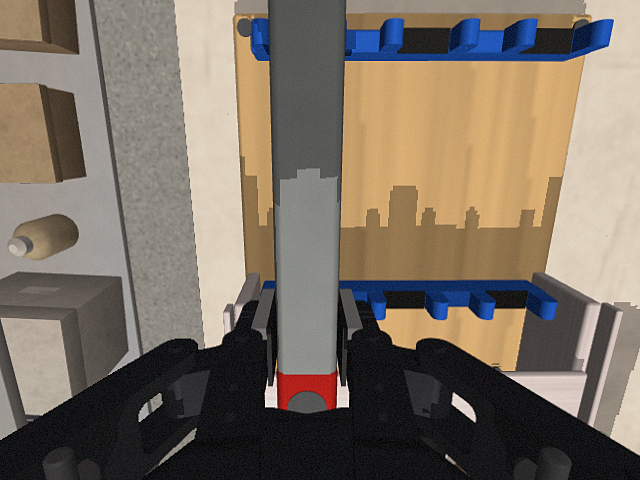

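View pics/s11.png

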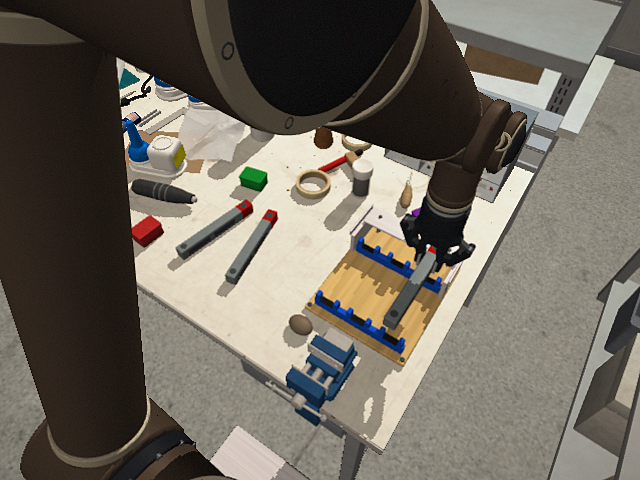

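```bash
python3 - <<'E'
from h import *
s=load('s11.png')
im=cv2.imread('pics/s11.png');c=im[230:350,350:480];cv2.imwrite('pics/c11.png',cv2.resize(c,None,fx=5,fy=5,interpolation=cv2.INTER_CUBIC))
for g in (41,44,48):
    t=np.array([.5439-g/1000-.1,.0143]);
    print(g,((proj(s,[[t[0],t[1]+.012,.137],[t[0],t[1]-.012,.137],[t[0],t[1]-.012,.109]])-[350,230])*5).round())
E
```

```text
41 [[174. 419.]
 [238. 455.]
 [227. 495.]]
44 [[170. 426.]
 [234. 462.]
 [223. 501.]]
48 [[164. 435.]
 [228. 471.]
 [217. 510.]]
```

View pics/c11.png

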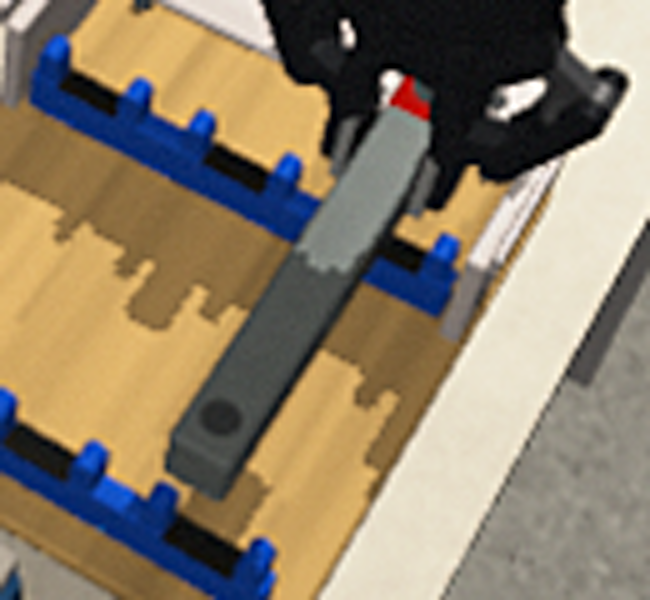

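Request:
servo_tool(claw=[-1,-1,-1,-1,-1,-1], slide=[[10,-4,-5],[20,0,0],[15,0,0],[5,0,0],[0,0,0],[0,0,0]], rot=[[0,0,0],[0,0,0],[0,0,0],[0,0,0],[0,0,0],[0,0,0]])

```text
time: 24.8
eef_pos: [0.5396, 0.0102, 0.1406]
tool_rot: [0.004, 1.57, -0.002]
contact_force: [0.8, 0.6, -8.3]
opening: 0.274
```

```bash
python3 - <<'E'
from h import *
plan(.539,.0102,.12,1.5668); ft()
p=snap('wrist','w12.png');p=snap('scene','s12.png')
im=cv2.imread('pics/s12.png');c=im[230:370,350:480];cv2.imwrite('pics/c12.png',cv2.resize(c,None,fx=4.2,fy=4.2,interpolation=cv2.INTER_CUBIC))
E
```

```text
t 24.8 pos [0.5396 0.0102 0.1406] phi 1.567 down [ 0.001  0.001 -1.   ] q [-0.06  0.36  1.94  0.    0.84 -1.63] open 0.274
 slide total mm (tool axes now): [20.6  0.  -0.6] | rot total [ 0.0003  0.001  -0.0009] | slide in target axes [20.6  0.  -0.6]
t 24.8 pos [0.5396 0.0102 0.1406] Fworld [ 0.84  0.58 -8.3 ] Ftool [8.3  0.58 0.83] Mtool [ 0.055 -0.061  0.025] Mworld [ 0.025 -0.061 -0.055] open 0.274
```

View pics/w12.png

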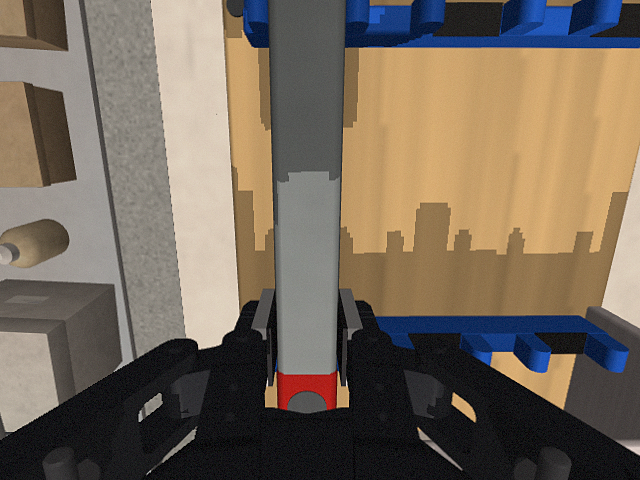

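View pics/c12.png

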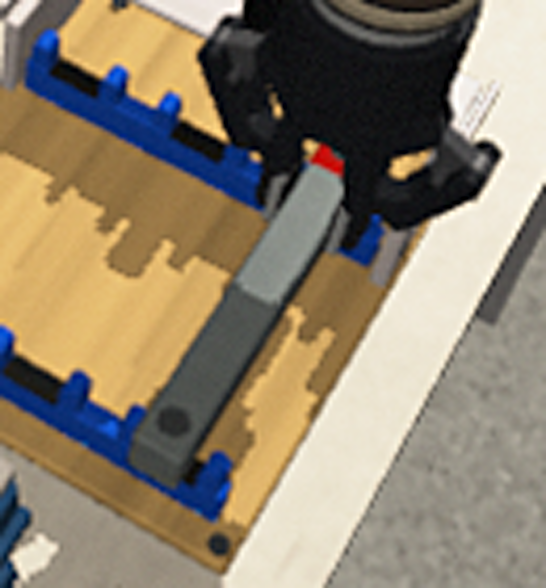

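```bash
python3 - <<'E'
from h import *
p=load('w12.png')
print(atz(p,[(247,12),(370,12),(412,12),(445,12),(506,12),(545,12)],.048))
print('casting top',atz(p,[(271,12),(346,12),(278,300),(339,300)],.0875))
im=cv2.imread('pics/w12.png');c=im[0:60,220:640];cv2.imwrite('pics/c13.png',cv2.resize(c,None,fx=1.9,fy=3,interpolation=cv2.INTER_CUBIC))
E
```

```text
[[ 0.42186652 -0.01344469  0.048     ]
 [ 0.42208278  0.03534453  0.048     ]
 [ 0.42211746  0.05201761  0.048     ]
 [ 0.42213064  0.06513417  0.048     ]
 [ 0.42212204  0.08943641  0.048     ]
 [ 0.42209378  0.10502513  0.048     ]]
casting top [[ 4.34146883e-01 -5.11685969e-04  8.75000000e-02]
 [ 4.34246586e-01  2.19823016e-02  8.75000000e-02]
 [ 5.27946111e-01 -8.13252465e-04  8.75000000e-02]
 [ 5.28036114e-01  2.17570636e-02  8.75000000e-02]]
```

View pics/c13.png

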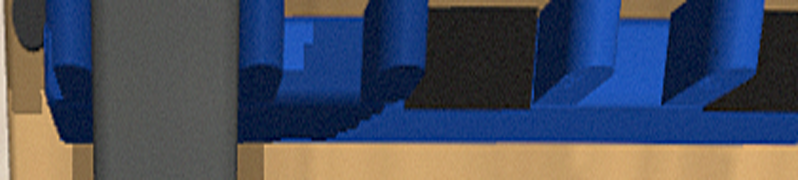

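Request:
servo_tool(claw=[-1,-1,-1,-1,-1,-1,-1,-1], slide=[[7,0,0],[7,0,0],[4,0,0],[3,0,0],[2,0,0],[1,0,0],[0,0,0],[0,0,0]], rot=[[0,0,0],[0,0,0],[0,0,0],[0,0,0],[0,0,0],[0,0,0],[0,0,0],[0,0,0]])

```text
time: 25.9
eef_pos: [0.539, 0.0103, 0.1161]
tool_rot: [0.004, 1.571, -0.002]
contact_force: [0.3, 0.3, -8.5]
opening: 0.273
```

Request:
servo_tool(claw=[-1,-1,-1], slide=[[1,0,0],[1,0,0],[0,0,0]], rot=[[0,0,0],[0,0,0],[0,0,0]])

```text
time: 26.28
eef_pos: [0.5391, 0.0102, 0.1151]
tool_rot: [0.004, 1.571, -0.002]
contact_force: [-4.3, 0.5, 2.8]
opening: 0.278
```

Request:
servo_tool(claw=[-0.1,-0.1,-0.1,-0.1,-0.1,-0.1,-0.1], slide=[[0,0,0],[0,0,0],[0,0,0],[-20,0,0],[-40,0,0],[-50,0,0],[-40,0,-10]], rot=[[0,0,0],[0,0,0],[0,0,0],[0,0,0],[0,0,0],[0,0,0],[0,0,0]])

```text
time: 27.15
eef_pos: [0.53, 0.01, 0.2663]
tool_rot: [0.004, 1.568, -0.002]
contact_force: [-0.4, -0.3, 0.4]
opening: 0.446
```

```bash
python3 - <<'E'
from h import *
p=snap('wrist','w14.png'); plan(.457,.37,.27,1.755)
E
```

```text
t 27.2 pos [0.5313 0.01   0.2716] phi 1.567 down [ 0.01  0.   -1.  ] q [-0.06  0.16  1.89  0.    1.08 -1.63] open 0.448
 slide total mm (tool axes now): [  1.  359.7 -75.7] | rot total [-0.1879  0.0096  0.0005] | slide in target axes [  1.6 367.5  -7.2]
```

View pics/w14.png

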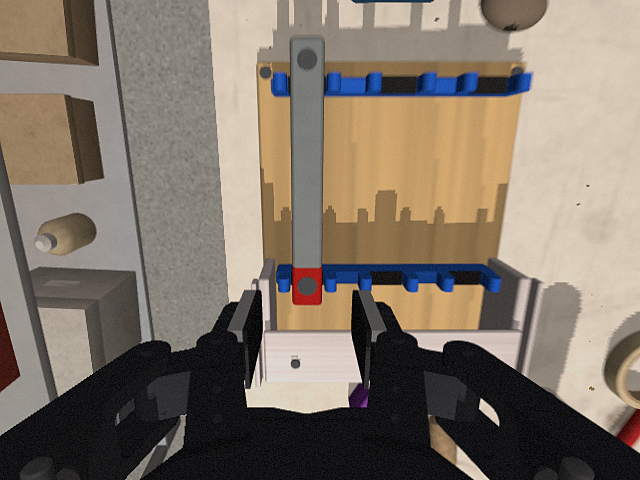

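```bash
python3 - <<'E'
from h import *
p=load('w14.png')
m,y=cast(p,[(291,36),(324,36),(322,304),(292,304)],.062)
c,s=np.cos(.004),-np.sin(.004)
d=m[:2]-[.4952,.0804]; print('in cradle',c*d[0]+s*d[1],-s*d[0]+c*d[1])
E
```

```text
mid [0.4921 0.0101 0.062 ] len 0.1987 yaw -0.0057 w 0.0224
in cradle -0.002830270211381928 -0.07028457854417437
```

Request:
servo_tool(claw=[0,0,0,0,0,0,0,0,0], slide=[[0,40,-8],[0,60,-12],[0,60,-12],[0,60,-12],[0,60,-13],[0,60,-13],[0,20,-6],[0,0,0],[0,0,0]], rot=[[0,0.01,0],[0,0,0],[0,0,0],[0,0,0],[0,0,0],[0,0,0],[-0.1,0,0],[-0.088,0,0],[0,0,0]], force=28)

```text
time: 28.32
eef_pos: [0.454, 0.3709, 0.2647]
tool_rot: [-0.143, 1.576, 0.146]
contact_force: [0.1, -0.4, 0.6]
opening: 0.503
```

```bash
python3 - <<'E'
from h import *
p=snap('wrist','w15.png'); plan(.457,.37,.27,1.755)
E
```

```text
t 28.375 pos [0.4542 0.3705 0.2647] phi 1.754 down [-0.011  0.001 -1.   ] q [ 0.61  0.28  1.76  0.01  1.11 -1.15] open 0.498
 slide total mm (tool axes now): [-5.3 -0.9  2.6] | rot total [-0.0013 -0.0103 -0.0028] | slide in target axes [-5.3 -1.   2.7]
```

View pics/w15.png

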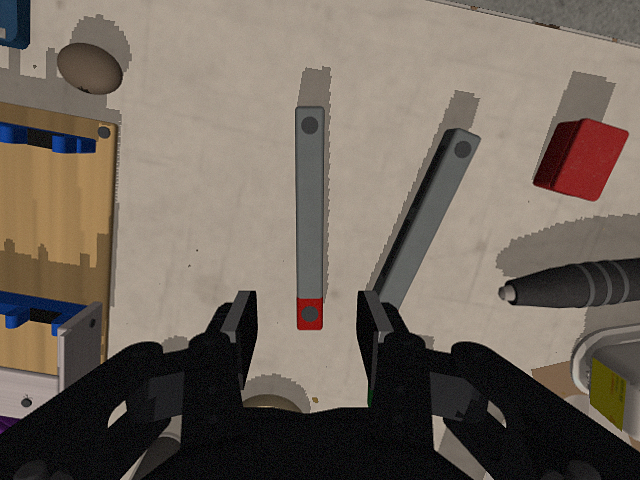

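```bash
python3 - <<'E'
from h import *
p=load('w15.png')
m,y=cast(p,[(295,106),(324,106),(323,329),(297,329)])
plan(m[0],m[1],.0795,y+np.pi/2)
E
```

```text
mid [0.4534 0.3732 0.028 ] len 0.1974 yaw 0.1881 w 0.0232
t 28.375 pos [0.4542 0.3705 0.2647] phi 1.754 down [-0.011  0.001 -1.   ] q [ 0.61  0.28  1.76  0.01  1.11 -1.15] open 0.498
 slide total mm (tool axes now): [185.2   2.3   1.6] | rot total [-0.0052 -0.0103 -0.0028] | slide in target axes [185.2   2.8  -0.3]
```

Request:
servo_tool(claw=[0,0,0,0,0,-1,-1,-1,-1], slide=[[25,3,1],[55,0,0],[55,0,0],[40,0,0],[10,0,0],[0,0,0],[0,0,0],[0,0,0],[0,0,0]], rot=[[-0.005,-0.01,-0.003],[0,0,0],[0,0,0],[0,0,0],[0,0,0],[0,0,0],[0,0,0],[0,0,0],[0,0,0]], force=28)

```text
time: 29.5
eef_pos: [0.4547, 0.3736, 0.0806]
tool_rot: [-0.148, 1.565, 0.149]
contact_force: [0.8, -0.7, -4.9]
opening: 0.269
```

Request:
servo_tool(claw=[-1,-1,-1,-1], slide=[[-3,0,0],[-3,0,0],[0,0,0],[0,0,0]], rot=[[0,0,0],[0,0,0],[0,0,0],[0,0,0]])

```text
time: 30.0
eef_pos: [0.4541, 0.3735, 0.086]
tool_rot: [-0.149, 1.566, 0.148]
contact_force: [-1.1, -0.6, -7.5]
opening: 0.274
```

```bash
python3 - <<'E'
from h import *
ft();p=snap('wrist','w16.png');ft();p=snap('scene','s16.png');ft()
E
```

```text
t 30.0 pos [0.4541 0.3735 0.086 ] Fworld [-1.05 -0.57 -7.52] Ftool [ 7.52 -0.37 -1.13] Mtool [-0.024  0.314 -0.009] Mworld [-0.068  0.307  0.024] open 0.274
t 30.05 pos [0.4541 0.3735 0.0859] Fworld [-0.6  -0.26 -7.37] Ftool [ 7.37 -0.14 -0.63] Mtool [0.024 0.243 0.021] Mworld [-0.025  0.243 -0.024] open 0.272
t 30.1 pos [0.4542 0.3735 0.0859] Fworld [-1.03 -0.26 -7.1 ] Ftool [ 7.1  -0.06 -1.06] Mtool [-0.027  0.238 -0.057] Mworld [-0.1    0.223  0.027] open 0.275
```

View pics/w16.png

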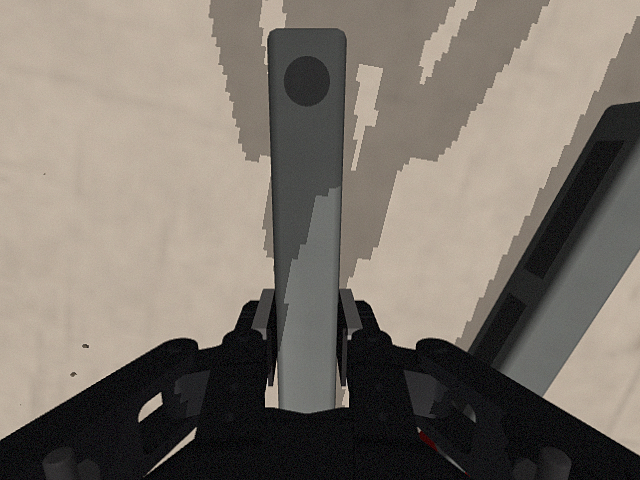

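Request:
servo_tool(claw=[-1,-1,-1,0,0,0,0,-1,-1,-1], slide=[[3,0,0],[3,0,0],[0,0,0],[0,0,0],[0,0,0],[0,0,28],[0,0,0],[0,0,0],[0,0,0],[0,0,0]], rot=[[0,0,0],[0,0,0],[0,0,0],[0,0,0],[0,0,0],[0,0,0],[0,0,0],[0,0,0],[0,0,0],[0,0,0]])

```text
time: 31.35
eef_pos: [0.4815, 0.379, 0.08]
tool_rot: [-0.148, 1.566, 0.149]
contact_force: [-0.2, 1.8, -0.1]
opening: 0.275
```

Request:
servo_tool(claw=[-1,-1,-1,-1,-1], slide=[[-4,0,0],[-5,0,0],[-3,0,0],[0,0,0],[0,0,0]], rot=[[0,0,0],[0,0,0],[0,0,0],[0,0,0],[0,0,0]])

```text
time: 31.98
eef_pos: [0.4818, 0.3787, 0.0918]
tool_rot: [-0.149, 1.566, 0.148]
contact_force: [1.0, -0.2, -8.9]
opening: 0.274
```

```bash
python3 - <<'E'
from h import *
ft();p=snap('wrist','w17.png');ft();p=snap('scene','s17.png');ft()
E
```

```text
t 31.975 pos [0.4818 0.3787 0.0918] Fworld [ 1.03 -0.17 -8.85] Ftool [ 8.85 -0.36  0.99] Mtool [ 0.034  0.026 -0.006] Mworld [-0.011  0.024 -0.034] open 0.274
t 32.025 pos [0.4818 0.3787 0.0919] Fworld [-0.35 -0.43 -8.82] Ftool [ 8.82 -0.35 -0.42] Mtool [0.002 0.049 0.027] Mworld [ 0.018  0.053 -0.002] open 0.275
t 32.075 pos [0.4818 0.3787 0.0918] Fworld [ 0.29 -0.14 -9.06] Ftool [ 9.06 -0.2   0.27] Mtool [ 0.059  0.016 -0.024] Mworld [-0.027  0.011 -0.059] open 0.278
```

View pics/w17.png

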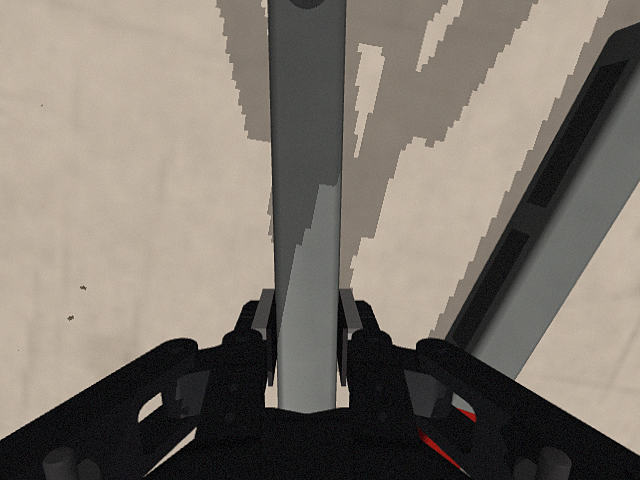

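```bash
python3 - <<'E'
from h import *
plan(.526,.0804,.19,1.5668)
E
```

```text
t 32.075 pos [0.4818 0.3787 0.0918] phi 1.76 down [-0.001 -0.    -1.   ] q [ 0.6   0.55  1.77  0.    0.82 -1.16] open 0.278
 slide total mm (tool axes now): [ -98.1 -301.3  -12.7] | rot total [ 0.1931 -0.0006  0.0003] | slide in target axes [ -98.2 -298.1   45.4]
```

Request:
servo_tool(claw=[-1,-1,-1,-1,-1,-1,-1,-1,-1,-1], slide=[[-10,0,0],[-22,0,0],[-30,-10,0],[-24,-24,-1],[-12,-32,-1],[0,-34,-2],[0,-34,-2],[0,-34,-2],[0,-34,-2],[0,-34,-2]], rot=[[0,0,0],[0,0,0],[0,0,0],[0,0,0],[0,0,0],[0,0,0],[0,0,0],[0,0,0],[0,0,0],[0,0,0]])

```text
time: 33.33
eef_pos: [0.5153, 0.1438, 0.1923]
tool_rot: [-0.148, 1.562, 0.149]
contact_force: [0.6, -0.4, -8.6]
opening: 0.277
```

Request:
servo_tool(claw=[-1,-1,-1,-1,-1,-1], slide=[[0,-34,-1],[0,-28,0],[0,-3,0],[0,0,0],[0,0,0],[0,0,0]], rot=[[0,0,0],[0.06,0,0],[0.08,0,0],[0.053,0,0],[0,0,0],[0,0,0]])

```text
time: 34.08
eef_pos: [0.526, 0.0809, 0.1912]
tool_rot: [0.002, 1.569, -0.002]
contact_force: [0.6, 0.5, -10.1]
opening: 0.271
```

```bash
python3 - <<'E'
from h import *
plan(.526,.0804,.14,1.5668); ft()
p=snap('wrist','w18.png');ft();s=snap('scene','s18.png')
im=cv2.imread('pics/s18.png');c=im[220:350,310:450];cv2.imwrite('pics/c18.png',cv2.resize(c,None,fx=4.5,fy=4.5,interpolation=cv2.INTER_CUBIC))
o=env.get_obs()['eef_pos']; zt=o[2]-.0525
for g in (26,30,34):
    t=np.array([o[0]-g/1000-.1,o[1]]);
    print(g,((proj(s,[[t[0],t[1]+.012,zt],[t[0],t[1]-.012,zt],[t[0],t[1]-.012,zt-.028]])-[310,220])*4.5).round())
E
```

```text
t 34.075 pos [0.526  0.0809 0.1912] phi 1.568 down [ 0.002  0.    -1.   ] q [ 0.07  0.27  1.94 -0.    0.93 -1.5 ] open 0.271
 slide total mm (tool axes now): [51.2 -0.5 -0. ] | rot total [ 0.0011  0.0016 -0.0001] | slide in target axes [51.2 -0.5  0. ]
t 34.075 pos [0.526  0.0809 0.1912] Fworld [  0.56   0.55 -10.15] Ftool [10.15  0.55  0.54] Mtool [-0.019  0.092 -0.026] Mworld [-0.025  0.092  0.019] open 0.271
t 34.125 pos [0.5258 0.0809 0.1909] Fworld [-1.   -0.3  -9.16] Ftool [ 9.16 -0.3  -1.01] Mtool [0.056 0.046 0.053] Mworld [ 0.053  0.045 -0.056] open 0.273
26 [[180. 340.]
 [234. 371.]
 [229. 408.]]
30 [[174. 348.]
 [229. 379.]
 [223. 415.]]
34 [[169. 355.]
 [223. 386.]
 [218. 423.]]
```

View pics/w18.png

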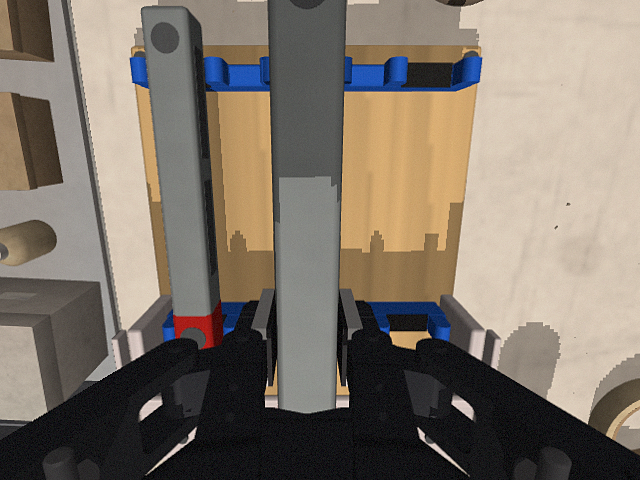

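View pics/c18.png

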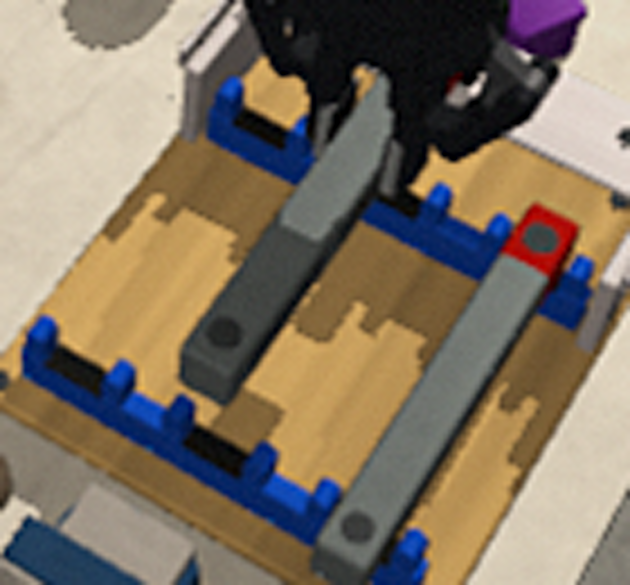

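Request:
servo_tool(claw=[-1,-1,-1,-1,-1,-1,-1,-1,-1], slide=[[10,-1,-1],[20,0,0],[18,0,0],[12,0,0],[7,0,0],[4,0,0],[2,0,0],[0,0,0],[0,0,0]], rot=[[0,0,0],[0,0,0],[0,0,0],[0,0,0],[0,0,0],[0,0,0],[0,0,0],[0,0,0],[0,0,0]])

```text
time: 35.3
eef_pos: [0.525, 0.0798, 0.1175]
tool_rot: [0.003, 1.57, -0.003]
contact_force: [0.0, 0.1, -8.8]
opening: 0.269
```

```bash
python3 - <<'E'
from h import *
plan(.525,.0804,.115,1.5668); ft()
p=snap('wrist','w19.png');s=snap('scene','s19.png')
im=cv2.imread('pics/s19.png');c=im[220:350,310:450];cv2.imwrite('pics/c19.png',cv2.resize(c,None,fx=4.5,fy=4.5,interpolation=cv2.INTER_CUBIC))
E
```

```text
t 35.3 pos [0.525  0.0798 0.1175] phi 1.567 down [ 0.001  0.    -1.   ] q [ 0.07  0.39  1.97 -0.    0.78 -1.5 ] open 0.269
 slide total mm (tool axes now): [2.5 0.6 0. ] | rot total [ 0.0002  0.0008 -0.    ] | slide in target axes [2.5 0.6 0. ]
t 35.3 pos [0.525  0.0798 0.1175] Fworld [ 0.03  0.08 -8.77] Ftool [8.77 0.08 0.02] Mtool [-0.014  0.064 -0.03 ] Mworld [-0.03   0.064  0.014] open 0.269
```

View pics/c19.png

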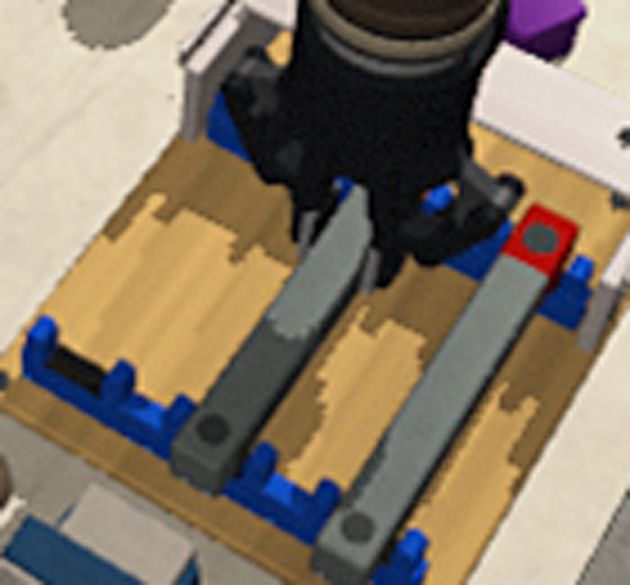

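View pics/w19.png

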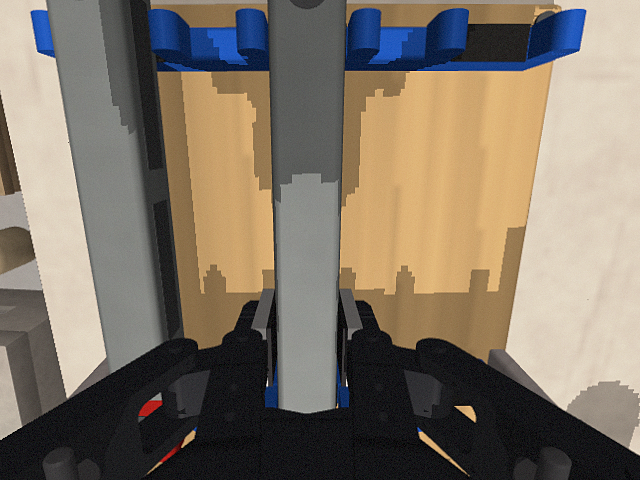

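Centred in the notch; creep down.

Request:
servo_tool(claw=[-1,-1,-1,-1], slide=[[1.5,0,0],[1,0,0],[0.5,0,0],[0,0,0]], rot=[[0,0,0],[0,0,0],[0,0,0],[0,0,0]])

```text
time: 35.9
eef_pos: [0.5246, 0.0798, 0.114]
tool_rot: [0.003, 1.571, -0.003]
contact_force: [0.2, 0.3, -8.9]
opening: 0.271
```

Request:
servo_tool(claw=[-1,-1,-1], slide=[[1,0,0],[0.5,0,0],[0,0,0]], rot=[[0,0,0],[0,0,0],[0,0,0]])

```text
time: 36.28
eef_pos: [0.5247, 0.0798, 0.114]
tool_rot: [0.003, 1.571, -0.003]
contact_force: [-5.1, -0.2, 5.0]
opening: 0.272
```

Request:
servo_tool(claw=[-0.1,-0.1,-0.1,-0.1,-0.1,-0.1,-0.1], slide=[[0,0,0],[0,0,0],[0,0,0],[-20,0,0],[-40,0,0],[-50,0,0],[-40,0,0]], rot=[[0,0,0],[0,0,0],[0,0,0],[0,0,0],[0,0,0],[0,0,0],[0,0,0]])

```text
time: 37.15
eef_pos: [0.5253, 0.0798, 0.2647]
tool_rot: [0.003, 1.569, -0.003]
contact_force: [0.5, -0.8, 0.6]
opening: 0.453
```

```bash
python3 - <<'E'
from h import *
p=snap('wrist','w20.png'); snap('top','t20.png'); plan(.448,.468,.27,1.39)
E
```

```text
t 37.25 pos [0.5283 0.08   0.2684] phi 1.567 down [ 0.012  0.001 -1.   ] q [ 0.07  0.17  1.89 -0.    1.08 -1.5 ] open 0.453
 slide total mm (tool axes now): [ -2.2 387.7 -81.8] | rot total [ 0.177   0.012  -0.0019] | slide in target axes [  -1.6  367.2 -148.8]
```

View pics/w20.png

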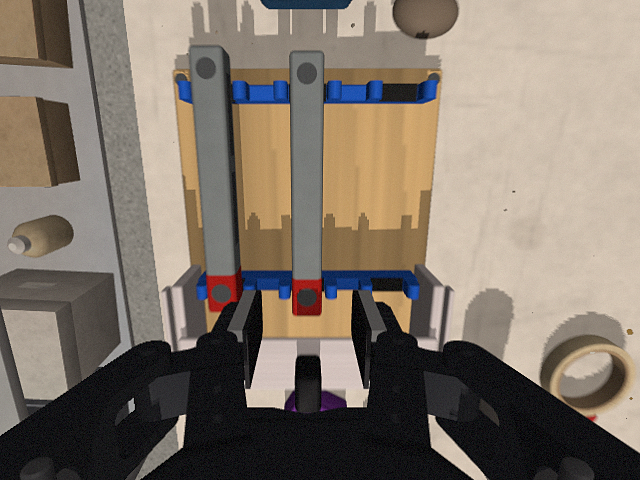

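View pics/t20.png

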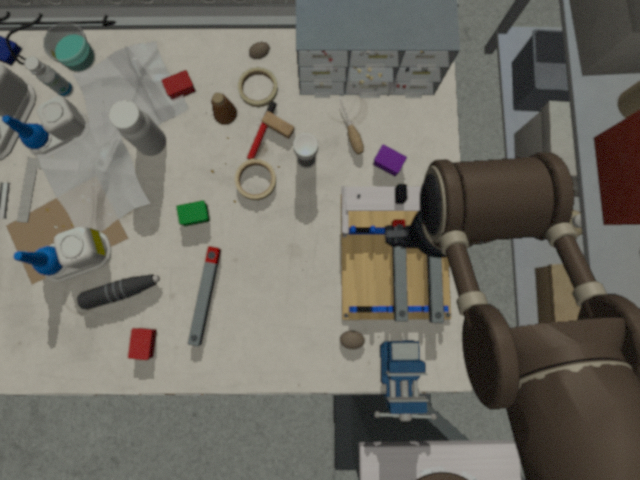

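Request:
servo_tool(claw=[0,0,0,0,0,0,0,0,0,0], slide=[[0,40,-8],[0,58,-12],[0,58,-12],[0,58,-12],[0,58,-12],[0,58,-12],[0,58,-13],[0,0,0],[0,0,0],[0,0,0]], rot=[[0,0.012,-0.002],[0,0,0],[0,0,0],[0,0,0],[0,0,0],[0,0,0],[0.09,0,0],[0.087,0,0],[0,0,0],[0,0,0]], force=28)

```text
time: 38.5
eef_pos: [0.4451, 0.4673, 0.2619]
tool_rot: [0.138, 1.579, -0.145]
contact_force: [1.0, 0.1, 0.3]
opening: 0.504
```

```bash
python3 - <<'E'
from h import *
p=snap('wrist','w21.png'); plan(.448,.468,.08,1.39)
E
```

```text
t 38.55 pos [0.4453 0.4672 0.2621] phi 1.39 down [-0.013 -0.003 -1.   ] q [ 0.74  0.39  1.61  0.01  1.15 -0.65] open 0.497
 slide total mm (tool axes now): [182.1   2.2   4.7] | rot total [-0.0002 -0.0121  0.0049] | slide in target axes [182.1   1.3   2.5]
```

View pics/w21.png

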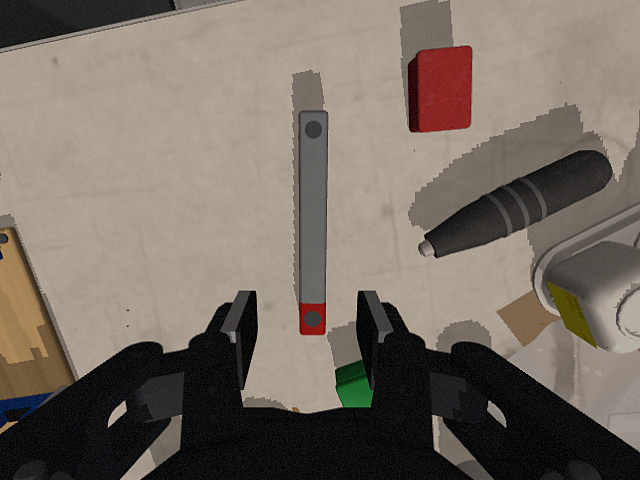

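```bash
python3 - <<'E'
from h import *
p=load('w21.png')
m,y=cast(p,[(299,111),(328,111),(325,334),(300,334)])
plan(m[0],m[1],.0795,y+np.pi/2)
E
```

```text
mid [0.4492 0.4704 0.028 ] len 0.197 yaw -0.1806 w 0.0231
t 38.55 pos [0.4453 0.4672 0.2621] phi 1.39 down [-0.013 -0.003 -1.   ] q [ 0.74  0.39  1.61  0.01  1.15 -0.65] open 0.497
 slide total mm (tool axes now): [182.6   4.8   5.4] | rot total [-0.0004 -0.0121  0.0049] | slide in target axes [182.6   3.9   3.2]
```

Request:
servo_tool(claw=[0,0,0,0,0,-1,-1,-1,-1], slide=[[23,4,3],[55,0,0],[55,0,0],[40,0,0],[10,0,0],[0,0,0],[0,0,0],[0,0,0],[0,0,0]], rot=[[0,-0.012,0.005],[0,0,0],[0,0,0],[0,0,0],[0,0,0],[0,0,0],[0,0,0],[0,0,0],[0,0,0]], force=28)

```text
time: 39.67
eef_pos: [0.4488, 0.4716, 0.0803]
tool_rot: [0.143, 1.565, -0.141]
contact_force: [0.1, -0.9, -4.8]
opening: 0.271
```

Request:
servo_tool(claw=[-1,-1,-1,-1], slide=[[-3,0,0],[-3,0,0],[0,0,0],[0,0,0]], rot=[[0,0,0],[0,0,0],[0,0,0],[0,0,0]])

```text
time: 40.17
eef_pos: [0.4484, 0.4715, 0.0855]
tool_rot: [0.142, 1.566, -0.141]
contact_force: [-0.4, -0.2, -8.7]
opening: 0.273
```

```bash
python3 - <<'E'
from h import *
ft();p=snap('wrist','w22.png');ft();p=snap('scene','s22.png');ft()
E
```

```text
t 40.175 pos [0.4484 0.4715 0.0855] Fworld [-0.36 -0.17 -8.74] Ftool [ 8.74 -0.24 -0.33] Mtool [-0.01  -0.14  -0.023] Mworld [-0.048 -0.134  0.01 ] open 0.273
t 40.225 pos [0.4484 0.4714 0.0854] Fworld [ 0.4  -1.13 -8.17] Ftool [ 8.17 -1.05  0.6 ] Mtool [-0.021 -0.121 -0.01 ] Mworld [-0.032 -0.118  0.021] open 0.271
t 40.275 pos [0.4484 0.4714 0.0854] Fworld [-0.02  0.43 -9.43] Ftool [ 9.43  0.42 -0.1 ] Mtool [ 0.004 -0.101 -0.027] Mworld [-0.045 -0.094 -0.004] open 0.273
```

View pics/w22.png

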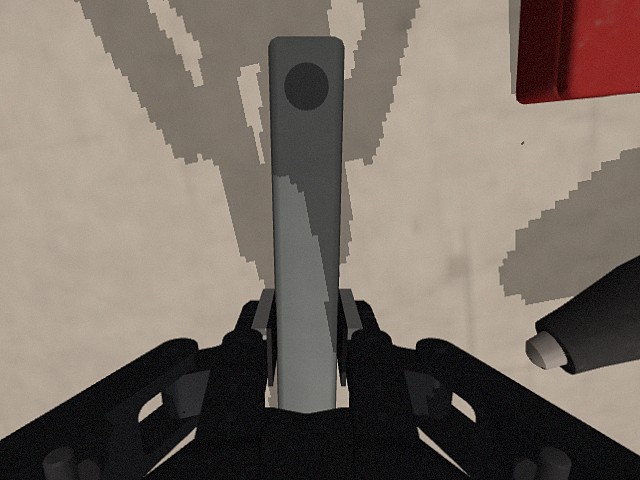

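Request:
servo_tool(claw=[-1,-1,-1,0,0,0,0,-1,-1,-1], slide=[[3,0,0],[3,0,0],[0,0,0],[0,0,0],[0,0,0],[0,0,-12],[0,0,0],[0,0,0],[0,0,0],[0,0,0]], rot=[[0,0,0],[0,0,0],[0,0,0],[0,0,0],[0,0,0],[0,0,0],[0,0,0],[0,0,0],[0,0,0],[0,0,0]])

```text
time: 41.52
eef_pos: [0.4367, 0.4738, 0.0798]
tool_rot: [0.143, 1.566, -0.141]
contact_force: [-2.7, -0.8, 2.5]
opening: 0.275
```

Request:
servo_tool(claw=[-1,-1,-1,-1,-1], slide=[[-4,0,0],[-5,0,0],[-3,0,0],[0,0,0],[0,0,0]], rot=[[0,0,0],[0,0,0],[0,0,0],[0,0,0],[0,0,0]])

```text
time: 42.15
eef_pos: [0.4367, 0.4735, 0.0915]
tool_rot: [0.142, 1.566, -0.142]
contact_force: [-0.0, 0.4, -9.0]
opening: 0.274
```

```bash
python3 - <<'E'
from h import *
ft();p=snap('wrist','w23.png');ft();p=snap('scene','s23.png');ft()
E
```

```text
t 42.15 pos [0.4367 0.4735 0.0915] Fworld [-0.01  0.36 -9.01] Ftool [ 9.01  0.35 -0.08] Mtool [-0.     0.024 -0.011] Mworld [-0.007  0.026  0.   ] open 0.274
t 42.2 pos [0.4366 0.4735 0.0914] Fworld [-0.12 -0.6  -7.86] Ftool [ 7.86 -0.61 -0.01] Mtool [-0.036  0.02  -0.037] Mworld [-0.033  0.027  0.036] open 0.275
t 42.25 pos [0.4366 0.4735 0.0914] Fworld [ 0.1  -0.66 -9.44] Ftool [ 9.44 -0.63  0.21] Mtool [-0.034 -0.074 -0.054] Mworld [-0.067 -0.063  0.034] open 0.274
```

View pics/w23.png

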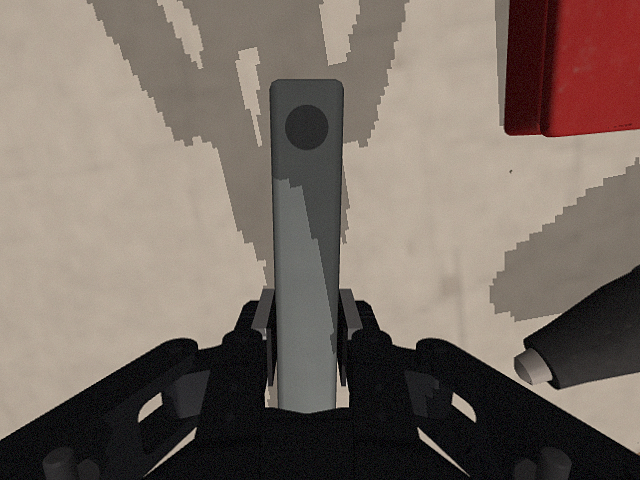

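```bash
python3 - <<'E'
from h import *
p=load('w23.png')
for z in (.037,.039,.041): b=atz(p,[(307,79)],z)[0]; print(z,np.linalg.norm(b[:2]-[.4366,.4735]))
plan(.485,.1506,.19,1.5668)
E
```

```text
0.037 0.08699142430779772
0.039 0.08667481382272334
0.041 0.08635820334814572
t 42.25 pos [0.4366 0.4735 0.0914] phi 1.39 down [ 0.  0. -1.] q [ 0.76  0.6   1.69  0.    0.85 -0.63] open 0.274
 slide total mm (tool axes now): [ -98.7 -308.9  105.7] | rot total [-0.1768  0.0002 -0.0004] | slide in target axes [ -98.6 -322.7   49.7]
```

Request:
servo_tool(claw=[-1,-1,-1,-1,-1,-1,-1,-1,-1,-1], slide=[[-10,0,0],[-22,0,0],[-30,-10,3],[-24,-24,8],[-13,-32,11],[0,-34,11],[0,-35,12],[0,-35,12],[0,-35,12],[0,-35,12]], rot=[[0,0,0],[0,0,0],[0,0,0],[0,0,0],[0,0,0],[0,0,0],[0,0,0],[0,0,0],[0,0,0],[0,0,0]])

```text
time: 43.5
eef_pos: [0.4741, 0.2221, 0.1929]
tool_rot: [0.144, 1.562, -0.14]
contact_force: [1.4, -0.2, -9.1]
opening: 0.276
```

Request:
servo_tool(claw=[-1,-1,-1,-1,-1,-1], slide=[[0,-35,12],[0,-26,9],[0,-8,2],[0,0,0],[0,0,0],[0,0,0]], rot=[[0,0,0],[0,0,0],[-0.05,0,0],[-0.08,0,0],[-0.047,0,0],[0,0,0]])

```text
time: 44.25
eef_pos: [0.4842, 0.151, 0.1925]
tool_rot: [0.005, 1.567, -0.002]
contact_force: [0.3, -0.5, -8.3]
opening: 0.275
```

```bash
python3 - <<'E'
from h import *
plan(.4835,.1505,.12,1.5668); ft()
p=snap('wrist','w24.png');ft();s=snap('scene','s24.png')
im=cv2.imread('pics/s24.png');c=im[200:350,290:450];cv2.imwrite('pics/c24.png',cv2.resize(c,None,fx=4,fy=4,interpolation=cv2.INTER_CUBIC))
o=env.get_obs()['eef_pos']; zt=o[2]-.0525
for g in (-17,-13,-9):
    t=np.array([o[0]-g/1000-.1,o[1]]);
    print(g,((proj(s,[[t[0],t[1]+.012,zt],[t[0],t[1]-.012,zt],[t[0],t[1]-.012,zt-.028]])-[290,200])*4).round())
E
```

```text
t 44.25 pos [0.4842 0.151  0.1925] phi 1.566 down [ 0.004  0.002 -1.   ] q [ 0.22  0.22  2.    0.    0.92 -1.35] open 0.275
 slide total mm (tool axes now): [72.5 -0.7 -1. ] | rot total [-0.0005  0.0038 -0.0016] | slide in target axes [72.5 -0.6 -0.7]
t 44.25 pos [0.4842 0.151  0.1925] Fworld [ 0.25 -0.51 -8.29] Ftool [ 8.29 -0.52  0.22] Mtool [-0.01   0.009  0.038] Mworld [0.038 0.008 0.01 ] open 0.275
t 44.3 pos [0.4841 0.1511 0.1922] Fworld [-0.03  0.42 -9.71] Ftool [ 9.71  0.4  -0.07] Mtool [ 0.01  -0.024  0.016] Mworld [ 0.016 -0.024 -0.01 ] open 0.276
-17 [[106. 303.]
 [151. 328.]
 [150. 362.]]
-13 [[101. 309.]
 [146. 335.]
 [145. 368.]]
-9 [[ 96. 315.]
 [141. 341.]
 [141. 375.]]
```

View pics/w24.png

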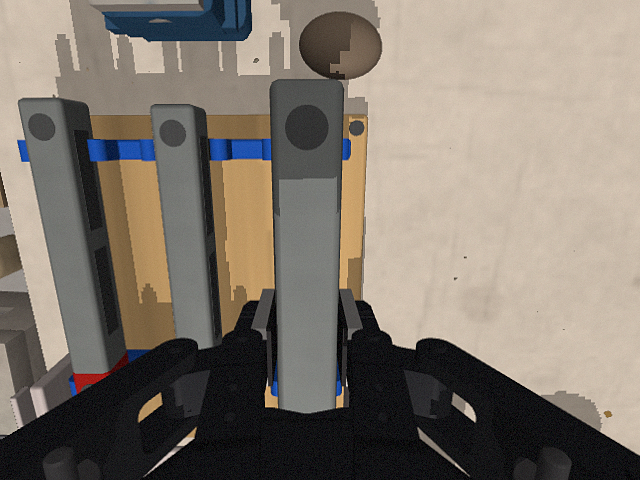

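View pics/c24.png

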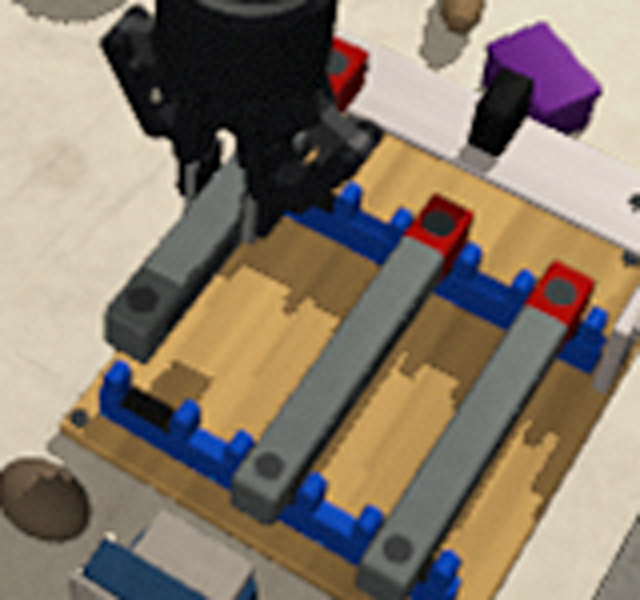

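Request:
servo_tool(claw=[-1,-1,-1,-1,-1,-1,-1,-1,-1], slide=[[10,-0.5,0],[20,0,0],[18,0,0],[12,0,0],[7,0,0],[4,0,0],[2,0,0],[0,0,0],[0,0,0]], rot=[[0,0.003,0],[0,0,0],[0,0,0],[0,0,0],[0,0,0],[0,0,0],[0,0,0],[0,0,0],[0,0,0]])

```text
time: 45.48
eef_pos: [0.4837, 0.1506, 0.1179]
tool_rot: [0.004, 1.572, -0.002]
contact_force: [-0.1, -0.5, -8.8]
opening: 0.276
```

```bash
python3 - <<'E'
from h import *
plan(.4835,.1505,.115,1.5668); ft()
p=snap('wrist','w25.png');s=snap('scene','s25.png')
im=cv2.imread('pics/s25.png');c=im[200:350,290:450];cv2.imwrite('pics/c25.png',cv2.resize(c,None,fx=4,fy=4,interpolation=cv2.INTER_CUBIC))
E
```

```text
t 45.475 pos [0.4837 0.1506 0.1179] phi 1.567 down [-0.001  0.001 -1.   ] q [ 0.22  0.35  2.02  0.    0.77 -1.35] open 0.276
 slide total mm (tool axes now): [ 2.9 -0.1 -0.2] | rot total [ 0.0002 -0.0015 -0.001 ] | slide in target axes [ 2.9 -0.1 -0.2]
t 45.475 pos [0.4837 0.1506 0.1179] Fworld [-0.1  -0.47 -8.83] Ftool [ 8.83 -0.47 -0.08] Mtool [-0.009 -0.016 -0.026] Mworld [-0.026 -0.016  0.009] open 0.276
```

View pics/w25.png

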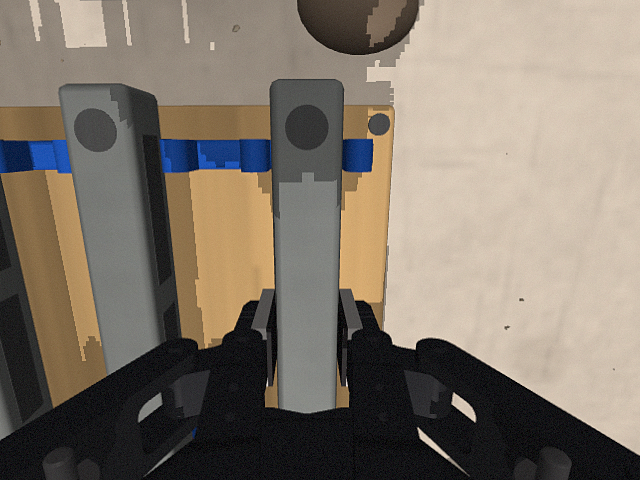

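View pics/c25.png

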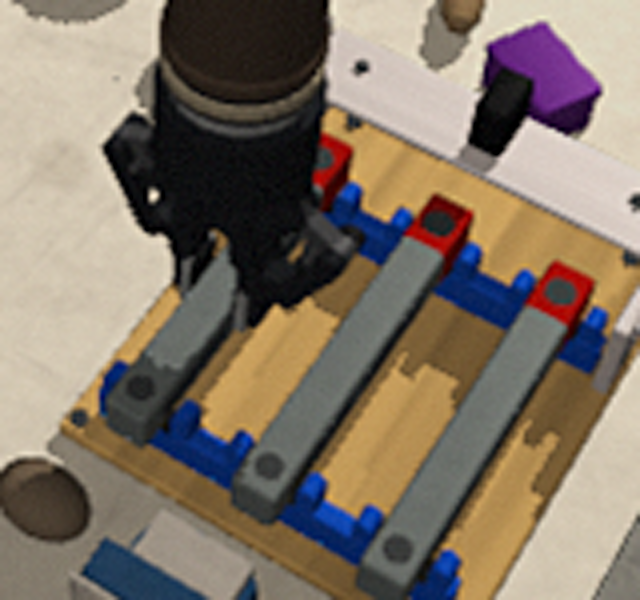

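Request:
servo_tool(claw=[-1,-1,-1,-1,-1], slide=[[1.5,0,0],[1.5,0,0],[1,0,0],[0.5,0,0],[0,0,0]], rot=[[0,0,0],[0,0,0],[0,0,0],[0,0,0],[0,0,0]])

```text
time: 46.2
eef_pos: [0.4833, 0.1505, 0.1138]
tool_rot: [0.003, 1.574, -0.002]
contact_force: [-5.0, -0.5, 4.2]
opening: 0.276
```

Request:
servo_tool(claw=[-0.1,-0.1,-0.1,-0.1,-0.1,-0.1,-0.1], slide=[[0,0,0],[0,0,0],[0,0,0],[-20,0,0],[-40,0,0],[-50,0,0],[-40,0,0]], rot=[[0,0,0],[0,0,0],[0,0,0],[0,0,0],[0,0,0],[0,0,0],[0,0,0]])

```text
time: 47.08
eef_pos: [0.4843, 0.1505, 0.265]
tool_rot: [0.004, 1.571, -0.002]
contact_force: [1.0, 0.3, -0.3]
opening: 0.45
```

Request:
servo_tool(claw=[0.5,0.5,0.5,0.5,0.5], slide=[[0,-25,20],[0,-30,40],[0,-15,48],[0,0,48],[0,0,0]], rot=[[0,0,0],[0,0,0],[0,0,0],[0,0,0],[0,0,0]])

```text
time: 47.7
eef_pos: [0.6423, 0.0791, 0.2619]
tool_rot: [0.005, 1.571, -0.003]
contact_force: [-0.5, 0.2, 0.1]
opening: 0.749
```

```bash
python3 - <<'E'
from h import *
p=snap('wrist','w26.png'); plan(.6395,.0803,.159,1.5668)
E
```

```text
t 47.75 pos [0.6403 0.0795 0.2617] phi 1.566 down [-0.003  0.001 -1.   ] q [ 0.06  0.39  1.62  0.    1.14 -1.51] open 0.751
 slide total mm (tool axes now): [102.7   0.7  -0.4] | rot total [-0.0005 -0.0032 -0.0008] | slide in target axes [102.7   0.8  -0.8]
```

View pics/w26.png

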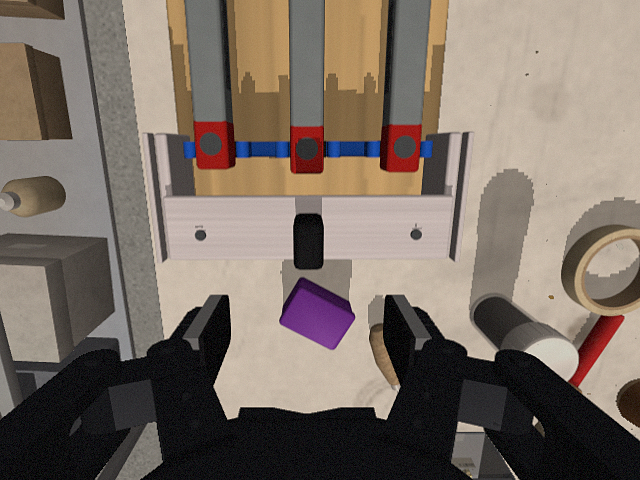

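Request:
servo_tool(claw=[0.5,0.5,0.5,-1,-1,-1,-1], slide=[[45,0.7,0],[45,0,0],[12,0,0],[0,0,0],[0,0,0],[0,0,0],[0,0,0]], rot=[[0,-0.003,0],[0,0,0],[0,0,0],[0,0,0],[0,0,0],[0,0,0],[0,0,0]], force=30)

```text
time: 48.62
eef_pos: [0.6409, 0.0802, 0.1633]
tool_rot: [0.003, 1.566, -0.003]
contact_force: [-0.4, -1.8, 6.4]
opening: 0.222
```

Request:
servo_tool(claw=[-1,-1,-1,-1,-1,-1,-1,-1], slide=[[0,0,-4],[0,0,-8],[0,0,-9],[0,0,-9],[0,0,-7],[0,0,-4],[0,0,0],[0,0,0]], rot=[[0,0,0],[0,0,0],[0,0,0],[0,0,0],[0,0,0],[0,0,0],[0,0,0],[0,0,0]])

```text
time: 49.62
eef_pos: [0.6002, 0.0803, 0.1633]
tool_rot: [0.003, 1.565, -0.003]
contact_force: [-0.2, -2.9, 8.5]
opening: 0.225
```

Request:
servo_tool(claw=[-1,-1,-1,-1], slide=[[0,0,-2],[0,0,-2],[0,0,-1],[0,0,0]], rot=[[0,0,0],[0,0,0],[0,0,0],[0,0,0]])

```text
time: 50.12
eef_pos: [0.5957, 0.0803, 0.1633]
tool_rot: [0.003, 1.563, -0.003]
contact_force: [1.5, -2.1, 7.8]
opening: 0.224
```

Request:
servo_tool(claw=[-1,-1,-1,-1], slide=[[0,0,-1.5],[0,0,-1.5],[0,0,-1],[0,0,0]], rot=[[0,0,0],[0,0,0],[0,0,0],[0,0,0]])

```text
time: 50.62
eef_pos: [0.595, 0.0803, 0.1633]
tool_rot: [0.003, 1.554, -0.002]
contact_force: [11.2, -1.8, 0.0]
opening: 0.221
```

Request:
servo_tool(claw=[0.5,0.5,0.5,0.5,0.5,0.5,0.5,0.5], slide=[[0,0,0],[0,0,0],[0,0,0],[-30,0,0],[-45,0,0],[-45,0,0],[0,0,-20],[0,0,0]], rot=[[0,0,0],[0,0,0],[0,0,0],[0,0,0],[0,0,0],[0,0,0],[0,0,0],[0,0,0]])

```text
time: 51.62
eef_pos: [0.568, 0.0809, 0.2805]
tool_rot: [0.004, 1.571, -0.002]
contact_force: [-0.3, 0.1, -0.9]
opening: 0.751
```

```bash
python3 - <<'E'
from h import *
p=snap('wrist','w27.png'); s=snap('scene','s27.png'); plan(.59,.08,.28,1.5668)
im=cv2.imread('pics/s27.png');c=im[150:350,270:480];cv2.imwrite('pics/c27.png',cv2.resize(c,None,fx=3,fy=3,interpolation=cv2.INTER_CUBIC))
E
```

```text
t 51.725 pos [0.5688 0.0808 0.2796] phi 1.567 down [-0.001  0.001 -1.   ] q [ 0.06  0.24  1.78  0.    1.13 -1.5 ] open 0.751
 slide total mm (tool axes now): [-0.4 -0.7 21.2] | rot total [ 0.0003 -0.0007 -0.0007] | slide in target axes [-0.4 -0.7 21.2]
```

View pics/w27.png

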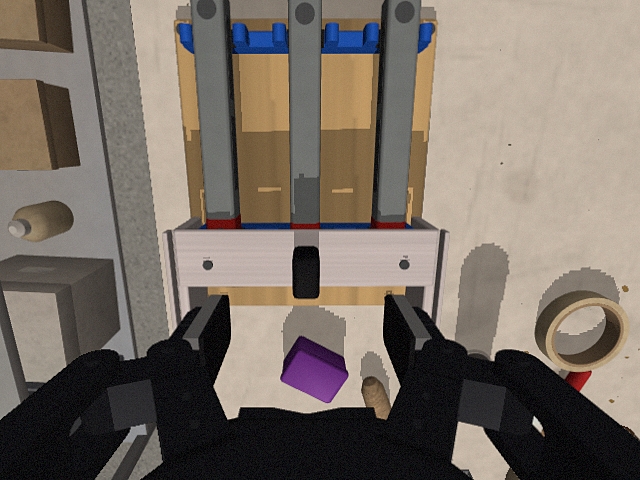

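View pics/c27.png

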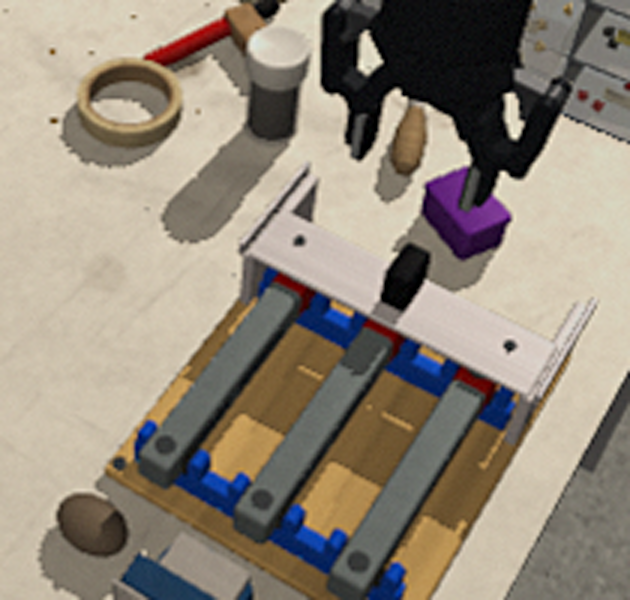

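```bash
python3 - <<'E'
from h import *
p=load('w27.png'); print(atz(p,[(176,231),(437,231)],.072))
t=snap('top','t28.png')
for l in ['jar_dark','tape_roll','stone','tin_mid']:
    for r in env.search_frame(t,l)[:4]: print(l,np.round(r['centre'],3),round(r['score'],2))
E
```

```text
[[ 0.56711666 -0.02344587  0.072     ]
 [ 0.56792531  0.18401288  0.072     ]]
jar_dark [0.726 0.266 0.092] 0.8
jar_dark [0.479 0.151 0.061] 0.45
tape_roll [0.691 0.373 0.016] 0.59
tape_roll [0.525 0.107 0.01 ] 0.21
stone [0.358 0.17  0.022] 0.89
stone [0.48  0.084 0.065] 0.62
tin_mid [0.614 0.494 0.036] 0.93
tin_mid [0.352 0.584 0.032] 0.83
tin_mid [0.73  0.089 0.033] 0.6
```

View pics/t28.png

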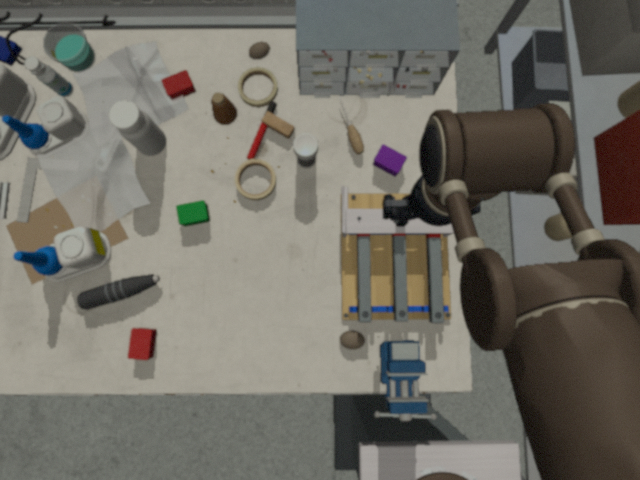

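```bash
python3 -c "
from plant import env
print(env.job_done())"
```

```text
the job is handed in; nothing more can be done
None
```

The job is done and handed in at about 52 s of the 210 s allowed. No verdict was reported.

- **Tin:** the red tin from the cradle stands on free bench at about (0.36, 0.59) m.
- **Keeper:** I pulled it about 44 mm, against its stop. After loading I pushed it shut until the stop answered with about 11 N. Its near edge then measured 0.567 m against about 0.566 m expected when shut, which is within camera error.
- **Castings:** all three were on the bench, and each lies in its own bay with the red head at the keeper end. I found each balance point with trial lifts of under 2 cm and regripped until the wrist moment was close to zero. The balance points lie about 44 mm and 28 mm towards the head, and 13 mm towards the tail. Grip was 28 N, each casting hung level while carried, and set-down forces stayed around 5 N.

**Last checks:** wrist and scene pictures show the castings seated in the notches and the keeper plate over the heads. The jar, tape roll and stone are where they started, within the detector's few millimetres.

**What disagreed:**
- The right-hand casting lies about 3 mm short of its bay's middle by the picture; the other two I judged by eye.
- While the first casting was held, two picture estimates of the grip position differed by up to 9 mm. I used the one that agreed with the tail end.
- The detector also gave a few low-score false hits, such as "stone" and "jar" on castings, which the picture ruled out.

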